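Load gib-head keys in a marking press under its drop guard

TASK

Get the marking press ready to stamp a batch of gib-head keys. Lift the drop guard by the T-handle of its slotted bar, hook the bar on the notched bracket and let go, so that the guard stays up by itself; then lay every key from the mat flat in a groove of its own, head towards the robot, and push it in along the groove until its tip is hard against the end stop. When all keys are home, unhook the bar and let the guard down until it rests on the keys with the bar leaning forward, the keys still against the stop, and leave everything else on the bench as it stands.

Things in the scene. Friction and masses are not known exactly. Their poses are not given: they have to be found in the camera images.
- stop (a point): bench marking press, fixed: grooved steel feed plate, green posts and cross-beam. Point: on the bed (groove floor, 24 mm over the bench), foot of the front face of the 26 mm high end stop across the back of all grooves, mid-width. x = feed direction, away from the robot into the stop; y left, z up. Everything of the press is in line with these axes; its posts (y +-180 mm, 20 to 70 mm before the stop) and cross-beam are 265 mm high
- groove0 (a point): the near open end of the rightmost groove, on its floor, in the middle of its width; axes as stop's. The groove runs 240 mm along x from here to the end stop; it is 38 mm wide, 8 mm deep between flat steel lands. Three more equal, parallel grooves lie to its left, 70 mm apart: their near ends are at y = +70, +140 and +210 mm from here
- notch (a point): the notched bracket: a dark steel arm 12 mm wide and thick, sticking out from the middle of the cross-beam towards the robot, with an upturned tip. Point: the floor of the notch (arm's upper face, 245 mm over the bench), where the bar hangs. The tip stands 10 to 16 mm nearer the robot and rises 10 mm over the notch floor. Axes as stop's
- guard (a joint): height of the drop guard (m): 0 shut (lower edge 3 mm over the bed), 0.095 top of travel, 0.060 hung in the notch, 0.019 resting on keys. Clear panel in an aluminium frame, 300 mm wide, 100 mm tall, across all grooves, its mid-plane 75 mm before the stop. Slides vertically, 0.6 kg with its bar, damped; falls if let go
- bar (a joint): lean of the slotted bar (rad): 0 upright, 0.70 fully towards the robot, where it rests when free. Steel strip 6 mm thick, 44 mm wide, hinged on the guard's front. A window 24 mm wide goes through it from 20 to 65 mm above the hinge. To swing it upright over the bracket's tip the guard must be 0.074 to 0.092 high; lowered then, the window's upper edge sits in the notch and carries the guard
- bar_hinge (a point): the bar's hinge on the guard's front, mid-width, 88 mm before the stop face, 120 mm over the bench when the guard is shut; rises with the guard. Axes as stop's; the hinge line is y, and the bar swings in the x-z plane
- bar_handle (a point): centre of the bar's black T-handle, 130 mm from the hinge along the bar: a round cross-piece 18 mm thick, 100 mm long, along the press's y; it turns in a grip as the bar swings. Lift the guard by it. z along the bar away from the hinge, y along the handle
- key0_mid (a point): a steel gib-head key (may be absent): a bar 150 mm long, 28 mm wide, 22 mm tall, about 0.7 kg, with a raised head at one end (the last 25 mm there are 34 mm tall). This point: the middle of its length and width, 11 mm above its underside. x along the key from the head end to the tip, z up; it lies on a black rubber mat 2.5 mm thick, the head either way
- key0_tip (a point): centre of the tip end face of key0 (75 mm from its middle along +x, 11 mm above its underside), the end away from the head; axes as the key's
- key1_mid (a point): a steel gib-head key (may be absent): a bar 150 mm long, 28 mm wide, 22 mm tall, about 0.7 kg, with a raised head at one end (the last 25 mm there are 34 mm tall). This point: the middle of its length and width, 11 mm above its underside. x along the key from the head end to the tip, z up; it lies on a black rubber mat 2.5 mm thick, the head either way
- key1_tip (a point): centre of the tip end face of key1 (75 mm from its middle along +x, 11 mm above its underside), the end away from the head; axes as the key's
- key2_mid (a point): a steel gib-head key (may be absent): a bar 150 mm long, 28 mm wide, 22 mm tall, about 0.7 kg, with a raised head at one end (the last 25 mm there are 34 mm tall). This point: the middle of its length and width, 11 mm above its underside. x along the key from the head end to the tip, z up; it lies on a black rubber mat 2.5 mm thick, the head either way
- key2_tip (a point): centre of the tip end face of key2 (75 mm from its middle along +x, 11 mm above its underside), the end away from the head; axes as the key's
- key3_mid (a point): a steel gib-head key (may be absent): a bar 150 mm long, 28 mm wide, 22 mm tall, about 0.7 kg, with a raised head at one end (the last 25 mm there are 34 mm tall). This point: the middle of its length and width, 11 mm above its underside. x along the key from the head end to the tip, z up; it lies on a black rubber mat 2.5 mm thick, the head either way
- key3_tip (a point): centre of the tip end face of key3 (75 mm from its middle along +x, 11 mm above its underside), the end away from the head; axes as the key's
- spray: bystander, to be left alone: a standing aerosol can, 64 mm diameter, 170 mm tall; origin at the centre of its underside
- pillow_block: bystander, to be left alone: a heavy cast pillow-block bearing, 170 mm wide, 110 mm tall; origin at the centre of its underside
- bearing: bystander, to be left alone: a bearing ring lying flat, 72 mm diameter, 22 mm tall; origin at the centre of its underside
- carton: bystander, to be left alone: a cardboard carton 90 x 130 x 70 mm tall; origin at the centre of its underside
- jar: bystander, to be left alone: a screw-top jar, 72 mm diameter, 80 mm tall; origin at the centre of its underside
- pipe: bystander, to be left alone: a standing pipe off-cut, 60 mm diameter, 120 mm tall; origin at the centre of its underside
- spanner: bystander, to be left alone: an open spanner 190 mm long, lying flat; origin at the centre of its underside as it lies
There are look-alikes about, which are no part of the job. What is shaped like the part that bears key0_mid but orange is not meant.

How it is judged:
By the outcome, as a careful person would: the job done as asked, in the order asked, and still so for the second after the job is handed in, with the robot touching nothing.
Of key0, key1, key2, key3 only 2 to 4 are there at a start; the rules pass over those that are not, and their reading is None.
At some moment in a run one of key0, key1, key2, key3 may be knocked a few centimetres aside while the robot is not near it.
Once in a run the grip may slacken for a moment while it holds something.
It also fails if it takes over 210 s, if anything falls off the work surface, if the arm or the gripper's body presses on something with over 40 N, if the wrist force passes 120 N, or if a joint passes its speed limit or range.

ROBOT

A 6-joint arm with a two-finger parallel gripper is mounted at the origin on the work surface. World frame = base frame: x ahead of the robot, y to its left, z up, the work surface at z = 0. Lengths are in m, angles in rad, forces in N, time in s.
With the tool pointing down it reaches from about 0.35 to 0.725 m from the base axis. Payload 6 kg.
Tool frame: the origin (TCP) lies at the very end of the fingers, on their centre line; the grasp point (between the pads) lies grasp_offset behind it (grasp_offset is the distance from the TCP to the grasp point, in m); x points along the fingers, y is the direction in which the jaws open and shut, and the axes are right-handed (so a half turn about x gives the same grasp; the last joint's range is limited). The gripper opens to 85 mm and grips with 20 to 120 N. Pads are 22 mm wide; open, the fingers measure 114 mm over their backs; the gripper's body (76 mm by 85 mm) begins 54 mm behind the grasp point. The pads swing forward as they close: fully open they stand 13 mm farther back than shut.
Start: joints at [1.529, 0.04, 0.085, 0, -1.615, -0.334], TCP at [0.22, 0.558, 0.231] pointing down, gripper open.
Joint ranges: [-2.56, 2.56], [-1.29, 2.01], [-1.08, 1.49], [-3.29, 1.98], [-2.81, -0.18], [-2.99, 2.99]. Speed limits (rad/s): [2.57, 2.57, 3.01, 3.14, 3.14, 3.14].

INTERFACE

Orientations are given as [roll, pitch, yaw] about the fixed x, y, z axes, in that order (R = Rz(yaw) Ry(pitch) Rx(roll)).
In Python, from bench import * gives the robot as it stands.
- The arm moves only by the tool servo_tool, never from a script. Its argument "series" is text: rows parted by semicolons, each of 7 numbers parted by spaces: the shift along the world's x, y, z in mm, then the turn, a rotation vector about the world's x, y, z in rad, then the opening, from 0 (shut) to 1 (fully open). In form: dx dy dz rx ry rz jaw; .... A call has 1 to 20 rows; each row is the pose to reach, as a shift and turn from the pose measured when the call began; what a row does not reach only later rows make up. A row lasts 1/12 s, in which the tool goes at most 41.7 mm and 7.16 degrees, less where a joint would pass 70% of its speed; a pose out of reach is approached as far as the arm can. A call with a gripper value outside its range is refused whole. The fingers move at their own pace and stop on an object; "newtons" is the grip in N (left out, the last holds). Time passes only in rows, so rows that repeat a pose let the fingers close. It gives the time, the measured TCP pose, the force and the opening at its end, in the units of the state.
- state(): the state, without advancing time (a new reading comes with each control period).
- snapshot(name): name is "scene" or "side" or "wrist"; returns the picture (420x560x3 uint8, red, green, blue); there is no depth.
- camera_info(name): a dict with "fov_y" (degrees; the focal length in pixels is half the picture's height over the tangent of half this angle, whatever the lens; pixels are square), "cx", "cy" (the principal point, pixels), "rvec" (rotation vector, rad) and "tvec" (3), from world to camera coordinates, as OpenCV has them. Camera axes: x right, y down, z forward; pixel columns grow to the right and rows downward; lengths in m; the calibration is good to about 2 mm. A picture is of the moment at which its call begins: read the wrist's pose just before it. camera_info takes no time and is no camera call; for the wrist camera it gives the pose at the moment of the call.
- finish_job(): hands the job in, once; it reports no verdict.
The state is a dict: "clock": time; "joint_pos": joint angles; "dq": joint speeds; "tau": joint torques, N m; "tcp_pos": TCP position; "ee_rot": TCP orientation; "contact_force": force on the tool from outside, world axes, zero at the start; "wrist_torque": the same for the moment, N m; "gripper_width": finger opening in m.
Only numpy, scipy, OpenCV 4.12 (cv2) and the standard library are available. Lean on these libraries where they do the work, as an engineer would, in place of code of your own. Each camera call takes 0.05 s, during which the arm holds its last target.

## Working session

There is one attempt and no reset: what is moved stays moved. The work goes in short steps, Python scripts to look and compute and a tool call to move; the robot and the scene stay as the last step left them, time stands still between calls to the robot, and variables do not carry over. Pictures are saved under pics/ and viewed, and the job is handed in when it is done.

Besides the shell and the picture viewer there is one more tool, called as name(argument=value, ...) on one line, values as JSON. servo_tool: Moves the arm, as the interface text tells. Its arguments: {"type":"object","properties":{"series":{"type":"string"},"newtons":{"type":"number"}},"required":["series"]}

```bash
mkdir -p pics; ls; cat > h.py <<'E'
from bench import *
import numpy as np, cv2
from scipy.spatial.transform import Rotation as R
def snap(n,f):
    ci=camera_info(n); im=snapshot(n); cv2.imwrite('pics/'+f+'.png',im[:,:,::-1]); np.savez('pics/'+f+'.npz',im=im,fov=ci['fov_y'],cx=ci['cx'],cy=ci['cy'],r=ci['rvec'],t=ci['tvec']); return im,ci
def cam(ci):
    Rm=R.from_rotvec(np.array(ci['rvec'],float).ravel()).as_matrix(); t=np.array(ci['tvec'],float).ravel()
    f=210/np.tan(np.radians(ci['fov_y'])/2)
    return Rm,t,f,ci['cx'],ci['cy']
def ray(ci,u,v,z):
    Rm,t,f,cx,cy=cam(ci); d=Rm.T@np.array([(u-cx)/f,(v-cy)/f,1.]); c=-Rm.T@t
    return c+d*(z-c[2])/d[2]
def proj(ci,p):
    Rm,t,f,cx,cy=cam(ci); q=Rm@np.array(p,float)+t; return np.array([f*q[0]/q[2]+cx,f*q[1]/q[2]+cy])
def load(f):
    d=np.load('pics/'+f+'.npz'); return d['im'],dict(fov_y=float(d['fov']),cx=float(d['cx']),cy=float(d['cy']),rvec=d['r'],tvec=d['t'])
E
python3 - <<'E'
from h import *
print(state())
for n in ['scene','side','wrist']:
    im,ci=snap(n,n+'0'); print(n,ci, -cam(ci)[0].T@cam(ci)[1])
E
```

```text
pics
{'clock': 0.0, 'joint_pos': array([ 1.52871403e+00,  4.08246697e-02,  8.38035991e-02, -4.77871306e-04,
       -1.61554099e+00, -3.33656513e-01]), 'dq': array([-4.89410690e-05, -6.96973559e-05, -6.38685226e-04,  6.78276623e-04,
       -3.80095981e-04, -1.15654727e-03]), 'tau': array([ 5.30840334e-04, -3.68203139e+01,  3.47402930e+01,  6.93200022e+00,
       -5.42964495e-03,  2.05746801e-06]), 'tcp_pos': array([0.21999755, 0.55784234, 0.23026485]), 'ee_rot': array([ 1.6403797 ,  1.56896719, -1.87693081]), 'contact_force': array([-0.03540482,  0.01664302,  1.09395412]), 'wrist_torque': array([-0.01961457, -0.06393125, -0.03451151]), 'gripper_width': 0.08518474799061806}
scene {'fov_y': 47.83679711920715, 'cx': 281.12386894897725, 'cy': 208.9646152057722, 'rvec': array([ 0.17493153,  2.87445224, -1.10622554]), 'tvec': array([0.47129941, 0.05192703, 1.70685121])} [0.62250739 1.03661901 1.29462975]
side {'fov_y': 50.3929600667615, 'cx': 284.918430079353, 'cy': 205.20580158464196, 'rvec': array([ 2.19064209, -0.64807084,  0.30536909]), 'tvec': array([-0.38681228,  0.30090265,  1.1611846 ])} [-0.05751423 -0.79606538  0.97544237]
wrist {'fov_y': 69.13727397732411, 'cx': 278.7746078927777, 'cy': 205.72514118659612, 'rvec': array([-1.66728761,  2.45297132,  0.34203128]), 'tvec': array([ 0.59940015, -0.03685843,  0.3780414 ])} [0.28390597 0.53246387 0.37340863]
```

View pics/scene0.png

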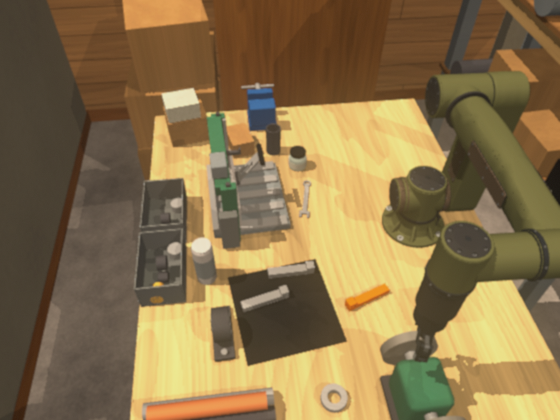

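View pics/side0.png

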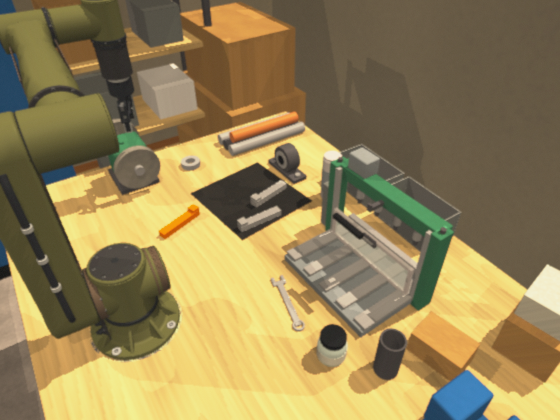

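View pics/wrist0.png

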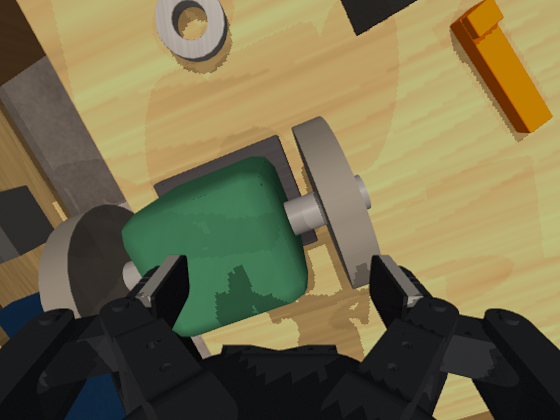

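```bash
python3 - <<'E'
from h import *
im,ci=load('scene0'); s,cs=load('side0')
a=cv2.resize(im[95:265,190:330],None,fx=4,fy=3.5*8/7,interpolation=cv2.INTER_CUBIC)[:600]
cv2.imwrite('pics/z1.png',cv2.resize(im[100:250,190:330],None,fx=4,fy=4,interpolation=cv2.INTER_CUBIC)[:,:,::-1])
cv2.imwrite('pics/z2.png',cv2.resize(im[240:370,190:400],None,fx=3.8,fy=3.8,interpolation=cv2.INTER_CUBIC)[:,:,::-1])
cv2.imwrite('pics/z3.png',cv2.resize(s[140:340,265:465],None,fx=3,fy=3,interpolation=cv2.INTER_CUBIC)[:,:,::-1])
for p in [(258,190),(290,270),(232,240)]: print(ray(ci,*p,0.024))
E
```

```text
[ 0.53656528 -0.20736738  0.024     ]
[0.46745156 0.16590079 0.024     ]
[0.64690744 0.02019928 0.024     ]
```

View pics/z1.png

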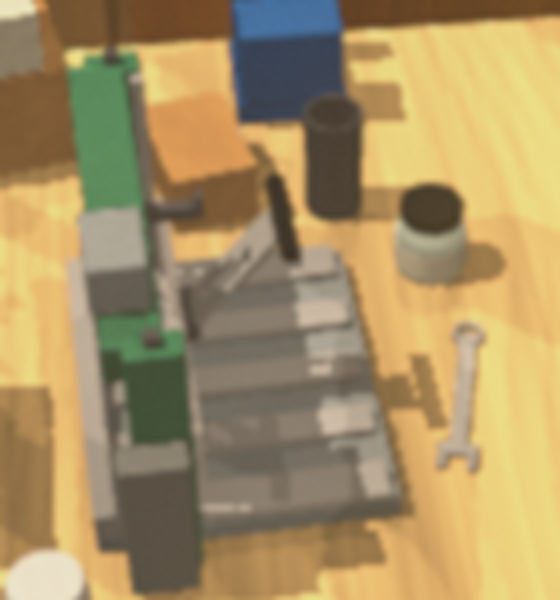

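View pics/z2.png

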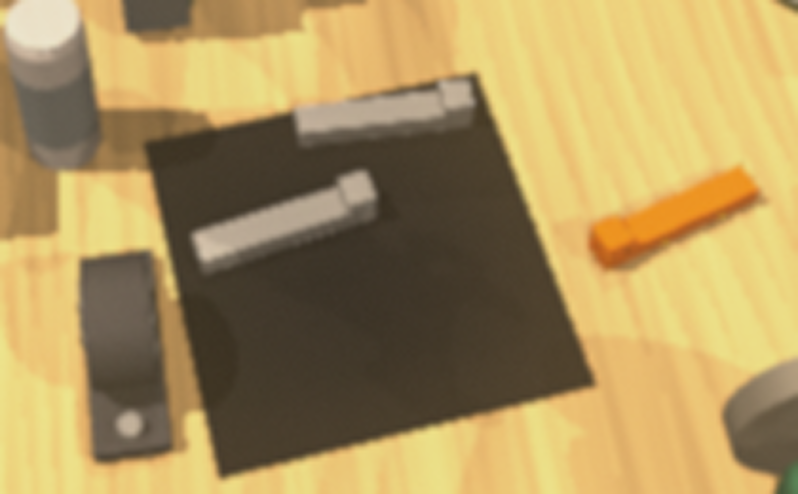

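View pics/z3.png

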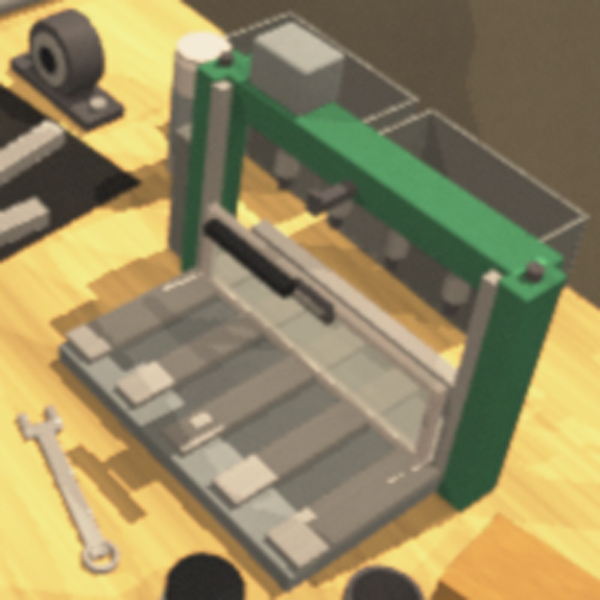

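```bash
python3 - <<'E'
from h import *
import bench; print([x for x in dir(bench) if not x.startswith('_')])
s=state(); M=R.from_euler('xyz',s['ee_rot']).as_matrix(); print(M.round(3))
ci=camera_info('wrist'); Rm,t,f,cx,cy=cam(ci); c=-Rm.T@t
print('cam in tool', (M.T@(c-s['tcp_pos'])).round(4), 'axes in tool\n',(M.T@Rm.T).round(3))
im,ci=load('scene0'); im2,c2=load('side0')
def tri(a,b):
    A=[];B=[]
    for ci,(u,v) in ((ci0,a),(c2,b)):
        Rm,t,f,cx,cy=cam(ci); d=Rm.T@np.array([(u-cx)/f,(v-cy)/f,1.]);d/=np.linalg.norm(d); c=-Rm.T@t
        P=np.eye(3)-np.outer(d,d);A.append(P);B.append(P@c)
    return np.linalg.solve(sum(A),sum(B))
ci0=ci
print('bracket tip',tri((240,148),(382,201)))
print('handle top end R/L',tri((258,146),(335,216)),tri((264,164),(361,235)))
print('handle cross',tri((258,146),(361,235)),tri((264,164),(335,216)))
print('plate L near corner',ray(ci,290,225,0.03),'R near',ray(ci,273,163,0.03))
E
```

```text
['Unreachable', 'camera_info', 'finish_job', 'grasp_offset', 'snapshot', 'state']
[[-0.    -0.367 -0.93 ]
 [-0.001 -0.93   0.367]
 [-1.     0.001 -0.   ]]
cam in tool [-0.143   0.0004 -0.0688] axes in tool
 [[ 0.001 -0.274  0.962]
 [ 1.    -0.001 -0.001]
 [ 0.001  0.962  0.274]]
bracket tip [ 0.60700406 -0.19515624  0.25842585]
handle top end R/L [ 0.51679154 -0.17379854  0.25400565] [ 0.5349422  -0.19950727  0.17865029]
handle cross [ 0.53087521 -0.23214911  0.21806281] [ 0.52054043 -0.14016173  0.21667493]
plate L near corner [ 0.44188467 -0.01821717  0.03      ] R near [ 0.4642481  -0.34328254  0.03      ]
```

servo_tool(series="0 0 60 0 0 0 1;0 -40 130 0 0 -0.12 1;30 -80 130 0 0 -0.24 1;60 -120 130 0 0 -0.36 1;100 -160 130 0 0 -0.48 1;130 -200 130 0 0 -0.6 1;140 -240 130 0 0 -0.72 1;140 -280 130 0 0 -0.84 1;140 -320 130 0 0 -0.96 1;140 -360 130 0 0 -1.08 1;140 -360 130 0 0 -1.2 1;140 -360 130 0 0 -1.32 1;140 -360 130 0 0 -1.44 1;140 -360 130 0 0 -1.56 1;140 -360 130 0 0 -1.68 1;140 -360 130 0 0 -1.8 1;140 -360 130 0 0 -1.92 1;140 -360 130 0 0 -2 1;140 -360 130 0 0 -2 1")

```text
clock: 1.73
tcp_pos: [0.36, 0.1978, 0.3604]
ee_rot: [1.786, 1.569, 2.549]
contact_force: [-0.3, -0.4, 0.4]
gripper_width: 0.0854
```

```bash
python3 - <<'E'
from h import *
import bench; print(bench.grasp_offset)
s=state(); print(s['clock'],s['tcp_pos'],s['joint_pos'])
snap('wrist','w1')
E
```

```text
0.0187
1.7333 [0.35998223 0.19784827 0.36035411] [ 9.99879298e-01 -4.06473212e-01 -6.19474093e-02 -1.61321759e-03
 -1.91528876e+00 -1.80822295e+00]
```

View pics/w1.png

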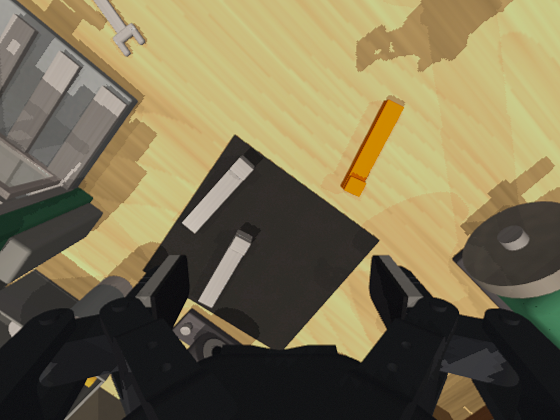

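servo_tool(series="0 -40 0 0 0 -0.12 1;0 -80 0 0 0 -0.24 1;0 -120 0 0 0 -0.36 1;0 -160 0 0 0 -0.48 1;0 -200 0 0 0 -0.6 1;0 -240 0 0 0 -0.7 1;0 -280 0 0 0 -0.7 1;0 -320 0 0 0 -0.7 1;0 -360 0 0 0 -0.7 1;0 -360 0 0 0 -0.7 1;0 -360 0 0 0 -0.7 1")

```text
clock: 2.7
tcp_pos: [0.3592, -0.1644, 0.3599]
ee_rot: [2.405, 1.569, 2.468]
contact_force: [0.1, 1.2, 0.1]
gripper_width: 0.0856
```

```bash
python3 - <<'E'
from h import *
s=state(); print(s['clock'],s['tcp_pos'],s['joint_pos'])
snap('wrist','w2')
im,ci=load('w1')
hsv=cv2.cvtColor(im,cv2.COLOR_RGB2HSV)
m=((hsv[...,2]>120)&(hsv[...,1]<60)).astype(np.uint8)
m[:140]=0;m[310:]=0;m[:,:180]=0;m[:,330:]=0
n,l,st,c=cv2.connectedComponentsWithStats(m)
for i in range(1,n):
    if st[i,4]<300: continue
    cn=max(cv2.findContours((l==i).astype(np.uint8),0,2)[0],key=cv2.contourArea)
    b=cv2.boxPoints(cv2.minAreaRect(cn)); print(st[i],b.round(1).tolist())
    print([ray(ci,u,v,0.0245).round(4).tolist() for u,v in b])
cv2.imwrite('pics/w1z.png',cv2.resize(im[130:320,140:330],None,fx=3,fy=3,interpolation=cv2.INTER_CUBIC)[:,:,::-1])
E
```

```text
2.7 [ 0.3592466  -0.1644265   0.35994965] [ 8.98071452e-02 -4.47824407e-01 -9.08627085e-02 -1.58989380e-03
 -1.92931338e+00 -1.59768422e+00]
[ 182  158   71   75 1534] [[181.3000030517578, 222.39999389648438], [239.3000030517578, 156.8000030517578], [253.0, 169.0], [195.0, 234.5]]
[[0.5396, 0.1474, 0.0245], [0.3924, 0.1451, 0.0245], [0.3917, 0.1735, 0.0245], [0.5406, 0.1776, 0.0245]]
[ 198  236   52   72 1221] [[196.39999389648438, 299.3999938964844], [236.0, 234.6999969482422], [250.5, 243.60000610351562], [211.0, 308.29998779296875]]
[[0.6351, 0.2583, 0.0245], [0.4934, 0.2275, 0.0245], [0.4885, 0.2561, 0.0245], [0.6312, 0.289, 0.0245]]
```

View pics/w2.png

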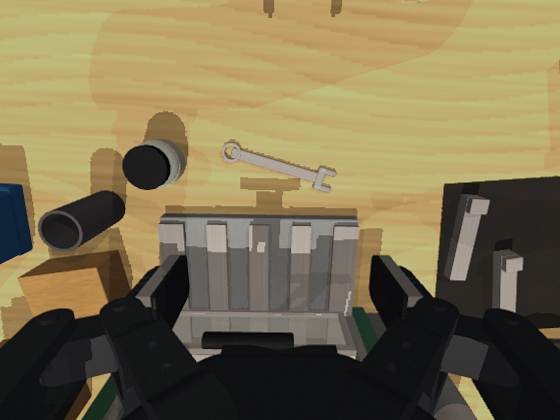

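View pics/w1z.png

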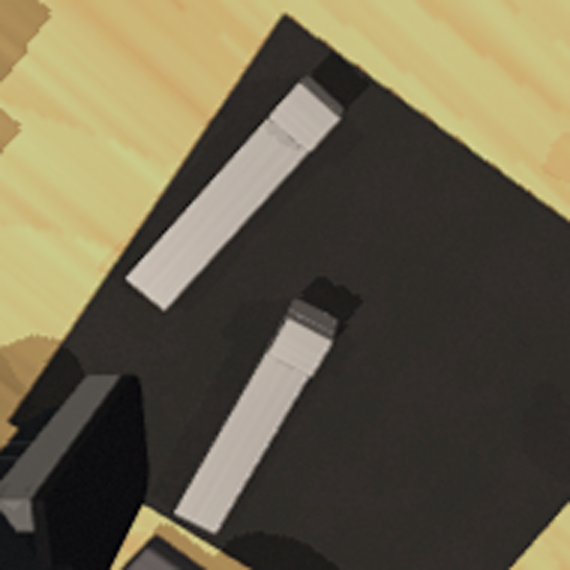

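```bash
python3 - <<'E'
from h import *
im,ci=load('w2')
cv2.imwrite('pics/w2z.png',cv2.resize(im[205:355,150:370],None,fx=3.6,fy=3.6,interpolation=cv2.INTER_LANCZOS4)[:,:,::-1])
E
```

```text
(no output)
```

View pics/w2z.png

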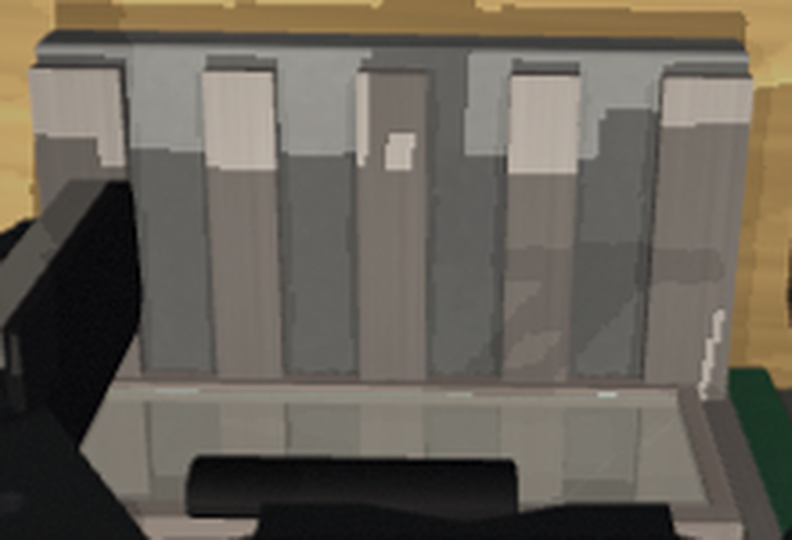

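```bash
python3 - <<'E'
from h import *
im,ci=load('w2')
def P(x,y,z=0.032): return ray(ci,150+x/3.6-0.36,205+y/3.6-0.36,z)
ys=[]
for (a,b,y) in [(121,204,70),(275,358,72),(429,512,73),(578,663,76)]:
    A,B=P(a,y),P(b,y); print('groove near',A.round(4),B.round(4),((A+B)/2).round(4),np.linalg.norm(A-B))
for (a,b,y) in [(285,360,372),(428,505,374),(575,643,376)]:
    A,B=P(a,y),P(b,y); print('groove far',A.round(4),B.round(4),((A+B)/2).round(4),np.linalg.norm(A-B))
# land long edges directions
for (x0,y0,x1,y1) in [(204,72,215,372),(275,72,285,372),(358,72,361,372),(429,72,427,372),(512,75,505,375),(578,75,574,375),(663,78,642,378)]:
    A,B=P(x0,y0),P(x1,y1); d=B-A; print(np.arctan2(d[1],d[0]))
print('bed edge',P(42,40,.024),P(745,45,.024), 'yaw',)
A,B=P(60,38,.024),P(740,44,.024);d=B-A;print(np.arctan2(-d[0],d[1]))
A,B=P(204,72),P(663,77);d=B-A;print(np.arctan2(-d[0],d[1]))
for z in (0.21,0.22,.23):
  print('handle',z,P(188,486,z),P(518,490,z))
E
```

```text
groove near [ 0.4632 -0.3133  0.032 ] [ 0.4609 -0.2758  0.032 ] [ 0.462  -0.2946  0.032 ] 0.037619951130647186
groove near [ 0.4598 -0.2436  0.032 ] [ 0.4575 -0.206   0.032 ] [ 0.4587 -0.2248  0.032 ] 0.037669407109982955
groove near [ 0.456  -0.1738  0.032 ] [ 0.4537 -0.1362  0.032 ] [ 0.4549 -0.155   0.032 ] 0.03770907623455572
groove near [ 0.4533 -0.1061  0.032 ] [ 0.4509 -0.0675  0.032 ] [ 0.4521 -0.0868  0.032 ] 0.03867796842954725
groove far [ 0.6161 -0.2363  0.032 ] [ 0.6138 -0.1994  0.032 ] [ 0.6149 -0.2179  0.032 ] 0.03694751790182493
groove far [ 0.6129 -0.1659  0.032 ] [ 0.6106 -0.128   0.032 ] [ 0.6118 -0.147   0.032 ] 0.037984861771669466
groove far [ 0.6097 -0.0934  0.032 ] [ 0.6076 -0.0599  0.032 ] [ 0.6086 -0.0767  0.032 ] 0.03359089704057619
0.03243448469363824
0.04688405372219956
0.04542240765317776
0.04728368178660018
0.05214078102932658
0.07797001164421792
0.04558061407001796
bed edge [ 0.45378221 -0.35149822  0.024     ] [ 0.43634511 -0.02989323  0.024     ] yaw
0.052376956626468574
0.05001561897235455
handle 0.21 [ 0.53602689 -0.24085371  0.21      ] [ 0.53122972 -0.13637731  0.21      ]
handle 0.22 [ 0.52761477 -0.23840809  0.22      ] [ 0.52298128 -0.13749654  0.22      ]
handle 0.23 [ 0.51920264 -0.23596247  0.23      ] [ 0.51473284 -0.13861577  0.23      ]
```

```bash
python3 - <<'E'
from h import *
_,ci=load('scene0'); _,c2=load('side0')
S=np.array([.697,-.178,.024]);ex=np.array([.99875,.05,0]);ey=np.array([-.05,.99875,0])
def W(x,y,z): return S+x*ex+y*ey+np.array([0,0,z-.024])
for nm,p in {'beamTopFR':(-.07,-.18,.265),'beamTopFL':(-.07,.18,.265),'backL':(-.02,.18,.265),'mid front top':(-.07,0,.265),'notch':(-.088,0,.245),'tiptop':(-.101,0,.255),'handle':(-.172,0,.2194),'hL':(-.172,.05,.2194),'g0near':(-.24,-.105,.024),'g3near':(-.24,.105,.024)}.items():
    print(nm,W(*p).round(3),proj(ci,W(*p)).round(0),proj(c2,W(*p)).round(0))
E
```

```text
beamTopFR [ 0.636 -0.361  0.265] [225. 114.] [435. 236.]
beamTopFL [ 0.618 -0.002  0.265] [236. 185.] [332. 164.]
backL [0.668 0.001 0.265] [220. 187.] [346. 158.]
mid front top [ 0.627 -0.182  0.265] [230. 147.] [378. 196.]
notch [ 0.609 -0.182  0.245] [236. 151.] [372. 205.]
tiptop [ 0.596 -0.183  0.255] [239. 148.] [369. 204.]
handle [ 0.525 -0.187  0.219] [260. 154.] [347. 225.]
hL [ 0.523 -0.137  0.219] [263. 164.] [334. 215.]
g0near [ 0.463 -0.295  0.024] [275. 172.] [348. 314.]
g3near [ 0.452 -0.085  0.024] [285. 212.] [298. 265.]
```

```bash
python3 - <<'E'
from h import *
im,ci=load('scene0'); s,c2=load('side0')
cv2.imwrite('pics/z4.png',cv2.resize(im[100:200,190:290],None,fx=6,fy=6,interpolation=cv2.INTER_CUBIC)[:,:,::-1])
cv2.imwrite('pics/z5.png',cv2.resize(s[140:250,310:430],None,fx=5.4,fy=5.4,interpolation=cv2.INTER_CUBIC)[:,:,::-1])
E
```

```text
(no output)
```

View pics/z4.png

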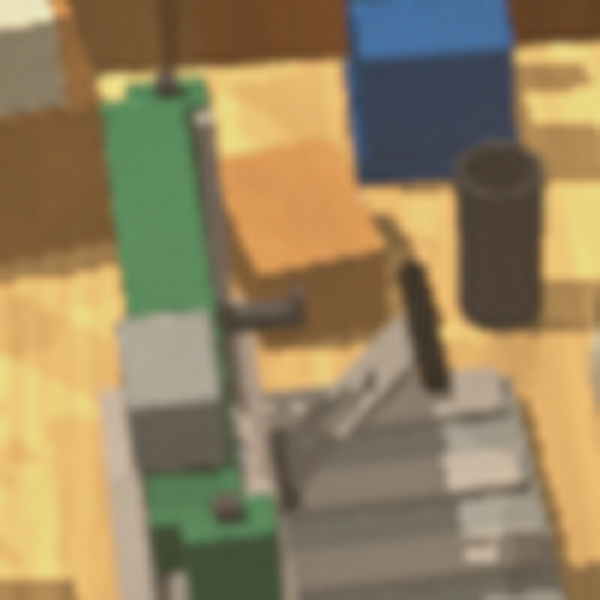

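View pics/z5.png

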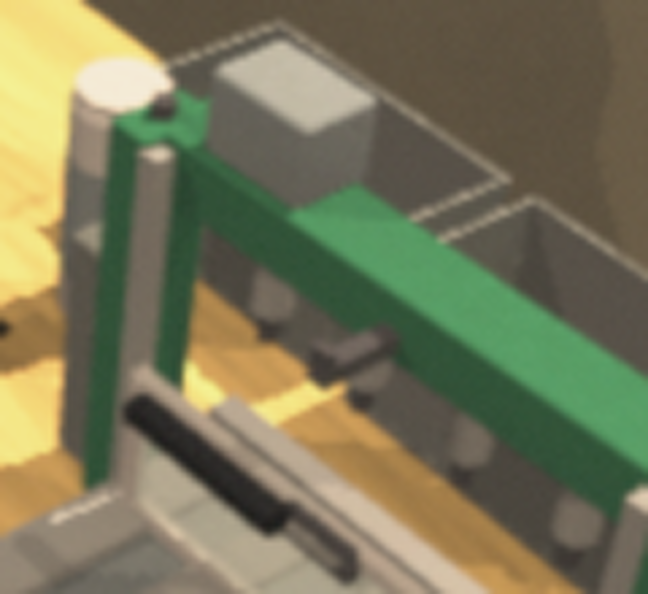

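```bash
python3 - <<'E'
from h import *
im,c1=load('scene0'); s,c2=load('side0')
S=np.array([.697,-.178,.024]);ex=np.array([.99875,.05,0]);ey=np.array([-.05,.99875,0])
def tri(a,b):
    A=[];B=[]
    for ci,(u,v) in ((c1,a),(c2,b)):
        Rm,t,f,cx,cy=cam(ci); d=Rm.T@np.array([(u-cx)/f,(v-cy)/f,1.]);d/=np.linalg.norm(d); c=-Rm.T@t
        Q=np.eye(3)-np.outer(d,d);A.append(Q);B.append(Q@c)
    p=np.linalg.solve(sum(A),sum(B)); q=p-S; return p.round(3),(q@ex).round(3),(q@ey).round(3)
print(tri((227,166.7),(350,154)),tri((225,151.7),(367,164.5)),tri((209.7,154),(379.5,158.5)))
print('h',tri((258.7,144.5),(360.5,236.5)),tri((263,164.5),(335,215.5)))
E
```

```text
(array([ 0.642, -0.04 ,  0.308]), np.float64(-0.048), np.float64(0.14)) (array([ 0.645, -0.107,  0.312]), np.float64(-0.049), np.float64(0.074)) (array([ 0.692, -0.102,  0.311]), np.float64(-0.001), np.float64(0.076))
h (array([ 0.527, -0.237,  0.22 ]), np.float64(-0.173), np.float64(-0.05)) (array([ 0.523, -0.138,  0.216]), np.float64(-0.171), np.float64(0.049))
```

```bash
cat >> h.py <<'E'
S=np.array([.697,-.178,.024]);ex=np.array([.99875,.05,0]);ey=np.array([-.05,.99875,0]);ez=np.array([0,0,1.])
def W(x,y,z): return S+x*ex+y*ey+np.array([0,0,z-.024])
def Rh(a): # handle grasp, lean a
    tx=np.sin(a)*ex-np.cos(a)*ez; tz=ey; return np.c_[tx,np.cross(tz,tx),tz]
def rel(p,M,s=None):
    s=s or state(); M0=R.from_euler('xyz',s['ee_rot']).as_matrix()
    return ((np.array(p)-s['tcp_pos'])*1000).round(1), R.from_matrix(M@M0.T).as_rotvec().round(3)
def hand(a,h,off=0): # TCP for gripping handle at lean a, guard h, back off
    H=W(-.088-.13*np.sin(a),0,.12+h+.13*np.cos(a)); M=Rh(a); return H+(.0187-off)*M[:,0],M
E
python3 - <<'E'
from h import *
for o in (.1,0): print(rel(*hand(.7,0,o)))
E
```

```text
(array([113.5, -26.2, -78.5]), array([-0.514, -0.58 ,  1.485]))
(array([ 177.8,  -23. , -155. ]), array([-0.514, -0.58 ,  1.485]))
```

servo_tool(series="20 -5 0 -0.04 -0.04 0.1 0.7;40 -10 0 -0.08 -0.08 0.21 0.7;60 -15 0 -0.11 -0.12 0.32 0.7;80 -20 0 -0.15 -0.17 0.43 0.7;100 -26 0 -0.19 -0.21 0.54 0.7;113 -26 0 -0.22 -0.25 0.64 0.7;113 -26 0 -0.26 -0.29 0.75 0.7;113 -26 -10 -0.3 -0.33 0.86 0.7;113 -26 -20 -0.33 -0.38 0.96 0.7;113 -26 -30 -0.37 -0.42 1.07 0.7;113 -26 -40 -0.41 -0.46 1.18 0.7;113 -26 -50 -0.44 -0.5 1.28 0.7;113 -26 -60 -0.48 -0.54 1.39 0.7;113 -26 -70 -0.514 -0.58 1.485 0.7;113 -26 -78 -0.514 -0.58 1.485 0.7;113 -26 -78 -0.514 -0.58 1.485 0.7;113 -26 -78 -0.514 -0.58 1.485 0.7")

```text
clock: 4.17
tcp_pos: [0.4729, -0.188, 0.2823]
ee_rot: [-1.569, 0.871, 0.051]
contact_force: [-0.0, 0.8, 0.2]
gripper_width: 0.0595
```

```bash
python3 - <<'E'
from h import *
s=state(); print(s['clock'],s['tcp_pos'],s['joint_pos'].round(2))
im,ci=snap('wrist','w3')
H=W(-.088-.13*np.sin(.7),0,.12+.13*np.cos(.7))
print(proj(ci,H),proj(ci,H+.05*ey),proj(ci,H-.05*ey))
print(rel(*hand(.7,0,0)))
E
```

```text
4.1667 [ 0.47294798 -0.18798901  0.28230255] [-0.01 -0.8  -0.57 -0.05 -1.1   0.07]
[278.92550635 210.77847322] [279.05132119 269.30966991] [278.78410073 144.99418494]
(array([ 64.4,   2.1, -77.7]), array([-0.001, -0.   , -0.   ]))
```

View pics/w3.png

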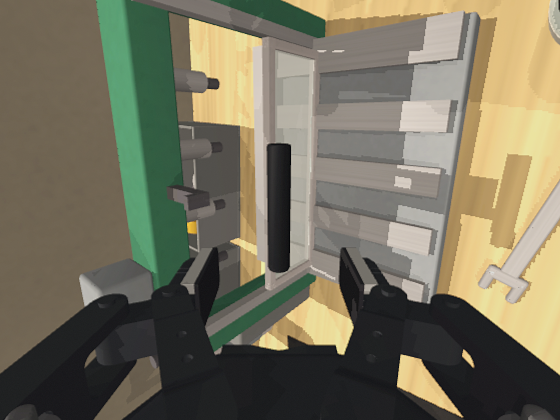

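servo_tool(series="16 0 -20 0 0 0 0.7;32 1 -39 0 0 0 0.7;48 1 -58 0 0 0 0.7;64 2 -77 0 0 0 0.7;64 2 -77 0 0 0 0.7;64 2 -77 0 0 0 0;64 2 -77 0 0 0 0;64 2 -77 0 0 0 0;64 2 -77 0 0 0 0;64 2 -77 0 0 0 0;64 2 -77 0 0 0 0;64 2 -77 0 0 0 0", newtons=80)

```text
clock: 5.22
tcp_pos: [0.5374, -0.1861, 0.2082]
ee_rot: [-1.57, 0.868, 0.051]
contact_force: [-4.6, 3.3, 4.6]
gripper_width: 0.0157
```

servo_tool(series="0 0 10 0 0 0 0;0 0 22 0 0 0 0;0 0 34 0 0 0 0;0 0 46 0 0 0 0;0 0 58 0 0 0 0;0 0 70 0 0 0 0;0 0 80 0 0 0 0;0 0 80 0 0 0 0;0 0 80 0 0 0 0;0 0 80 0 0 0 0;0 0 80 0 0 0 0")

```text
clock: 6.13
tcp_pos: [0.5372, -0.1859, 0.2867]
ee_rot: [-1.569, 0.869, 0.052]
contact_force: [5.4, -1.7, -5.3]
gripper_width: 0.0157
```

```bash
python3 - <<'E'
from h import *
s=state(); print(s['clock'],s['tcp_pos'],s['contact_force'],s['gripper_width'])
snap('side','s1'); 
s1=state()
for a in (.6,.5,.4,.3,.2,.1,0): 
  print(a,*rel(*hand(a,.083),s))
im,_=load('s1'); cv2.imwrite('pics/s1z.png',cv2.resize(im[100:300,270:470],None,fx=3,fy=3,interpolation=cv2.INTER_CUBIC)[:,:,::-1])
E
```

```text
6.1333 [ 0.53716847 -0.18591323  0.286665  ] [ 5.38363326 -1.69563451 -5.28540109] 0.01567375901948085
0.6 [9.2 0.4 8.2] [-0.006  0.101 -0.   ]
0.5 [18.6  0.8 14. ] [-0.011  0.201 -0.   ]
0.4 [28.7  1.3 18.8] [-0.016  0.301 -0.   ]
0.3 [39.1  1.9 22.7] [-0.021  0.401 -0.   ]
0.2 [49.9  2.4 25.4] [-0.026  0.501 -0.   ]
0.1 [60.8  3.  27.1] [-0.031  0.601 -0.   ]
0 [71.9  3.5 27.6] [-0.036  0.701 -0.   ]
```

View pics/s1z.png

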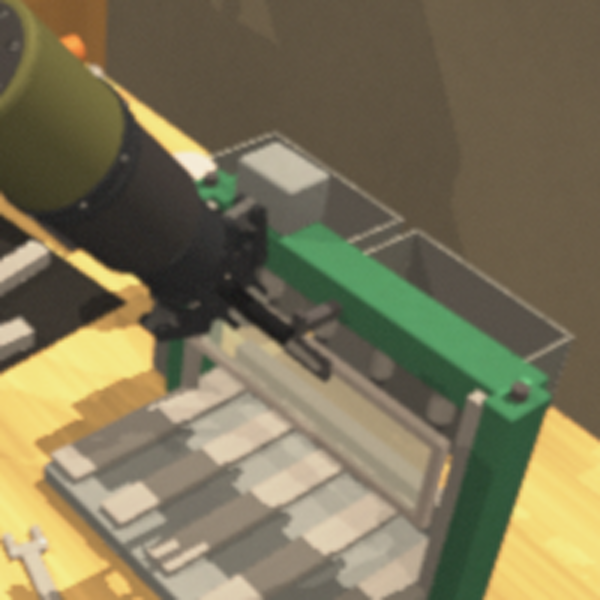

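servo_tool(series="5 0 5 0 0.05 0 0;10 0 9 -0.006 0.1 0 0;19 1 16 -0.011 0.2 0 0;29 1 21 -0.016 0.3 0 0;39 2 25 -0.021 0.4 0 0;50 2 28 -0.026 0.5 0 0;61 3 29 -0.031 0.6 0 0;72 4 30 -0.036 0.7 0 0;72 4 30 -0.036 0.7 0 0;73 4 30 -0.036 0.7 0 0;73 4 30 -0.036 0.7 0 0")

```text
clock: 7.1
tcp_pos: [0.6107, -0.1823, 0.3147]
ee_rot: [1.48, 1.57, 3.1]
contact_force: [1.3, -1.5, -5.9]
gripper_width: 0.0154
```

```bash
python3 - <<'E'
from h import *
s=state(); print(s['clock'],s['tcp_pos'],s['contact_force'],s['gripper_width'])
snap('side','s2');snap('scene','c2')
im,_=load('s2'); im2,_=load('c2');cv2.imwrite('pics/s2z.png',np.hstack([cv2.resize(im[90:240,280:410],None,fx=3,fy=3,interpolation=cv2.INTER_CUBIC),cv2.resize(im2[80:230,190:320],None,fx=3,fy=3,interpolation=cv2.INTER_CUBIC)])[:,:,::-1])
E
```

```text
7.1 [ 0.61073935 -0.18234219  0.31471897] [ 1.26870906 -1.5407978  -5.88115461] 0.015355049084909913
```

View pics/s2z.png

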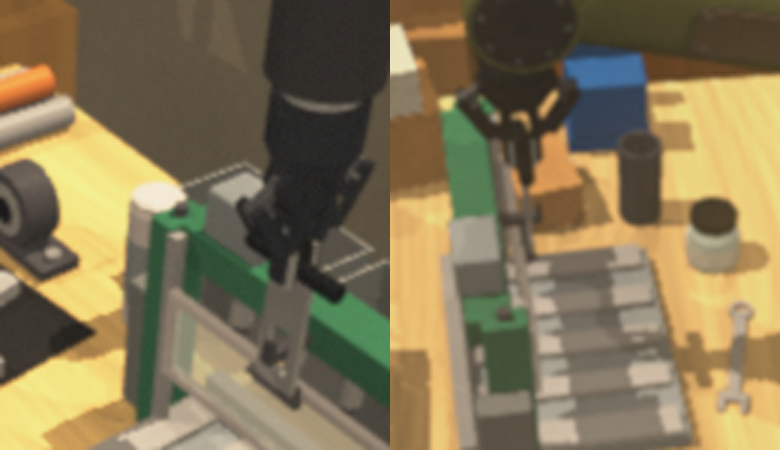

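servo_tool(series="0 0 -6 0 0 0 0;0 0 -12 0 0 0 0;0 0 -17 0 0 0 0;0 0 -21 0 0 0 0;0 0 -22 0 0 0 0;0 0 -23 0 0 0 0;0 0 -23 0 0 0 0;0 0 -23 0 0 0 0;0 0 -23 0 0 0 0")

```text
clock: 7.95
tcp_pos: [0.6097, -0.1824, 0.2949]
ee_rot: [-1.66, 1.567, -0.04]
contact_force: [0.7, -2.2, -7.2]
gripper_width: 0.0154
```

servo_tool(series="0 0 -3 0 0 0 0;0 0 -5 0 0 0 0;0 0 -6 0 0 0 0;0 0 -6 0 0 0 0;0 0 -6 0 0 0 0")

```text
clock: 8.37
tcp_pos: [0.61, -0.1825, 0.2941]
ee_rot: [-1.795, 1.56, -0.174]
contact_force: [-3.1, 1.9, 9.5]
gripper_width: 0.0152
```

```bash
python3 - <<'E'
from h import *
snap('side','s3');snap('scene','c3')
im,_=load('s3'); im2,_=load('c3');cv2.imwrite('pics/s3z.png',np.hstack([cv2.resize(im[90:240,280:410],None,fx=3,fy=3,interpolation=cv2.INTER_CUBIC),cv2.resize(im2[80:230,190:320],None,fx=3,fy=3,interpolation=cv2.INTER_CUBIC)])[:,:,::-1])
E
```

View pics/s3z.png

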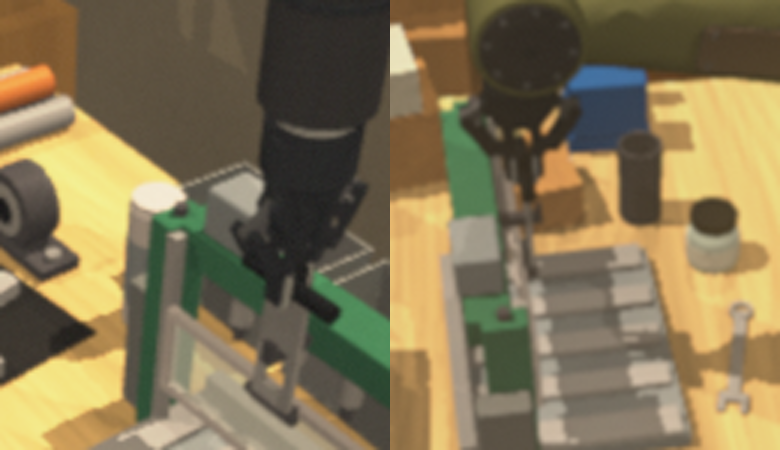

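Looks hooked. Release gradually (moving up a bit to unload while opening).

servo_tool(series="0 0 2 0 0 0 0.3;0 0 3 0 0 0 0.4;0 0 3 0 0 0 0.5;0 0 3 0 0 0 0.6;0 0 3 0 0 0 0.6;0 0 3 0 0 0 0.6;0 0 20 0 0 0 0.6;0 0 50 0 0 0 0.6;0 0 80 0 0 0 0.6;0 0 100 0 0 0 0.6;0 0 100 0 0 0 0.6")

```text
clock: 9.38
tcp_pos: [0.6101, -0.1834, 0.3995]
ee_rot: [-1.831, 1.552, -0.211]
contact_force: [-0.2, 0.1, 0.0]
gripper_width: 0.0509
```

```bash
python3 - <<'E'
from h import *
s=state(); print(s['clock'],s['tcp_pos'],s['contact_force'],s['joint_pos'].round(2))
snap('side','s4');snap('scene','c4')
im,_=load('s4'); im2,_=load('c4');cv2.imwrite('pics/s4z.png',np.hstack([cv2.resize(im[90:240,280:410],None,fx=3,fy=3,interpolation=cv2.INTER_CUBIC),cv2.resize(im2[80:230,190:320],None,fx=3,fy=3,interpolation=cv2.INTER_CUBIC)])[:,:,::-1])
E
```

```text
9.3833 [ 0.61011771 -0.18336261  0.39951275] [-2.17451966e-01  1.38063016e-01  2.15697472e-04] [ 0.02  0.22  0.59  0.   -1.93  0.03]
```

View pics/s4z.png

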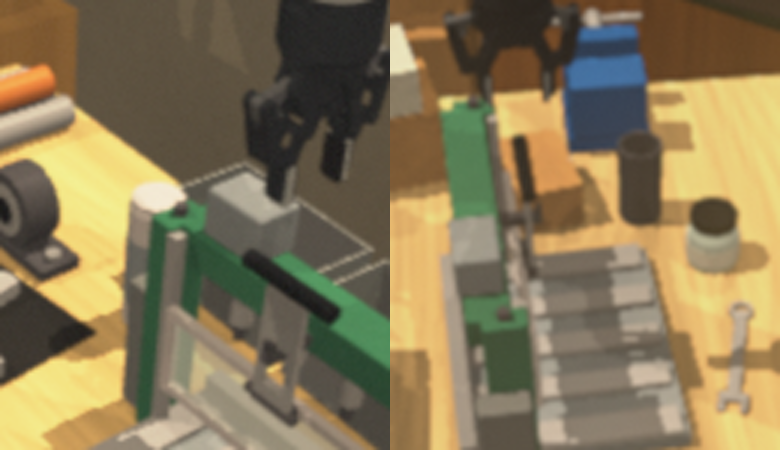

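View pics/c4.png

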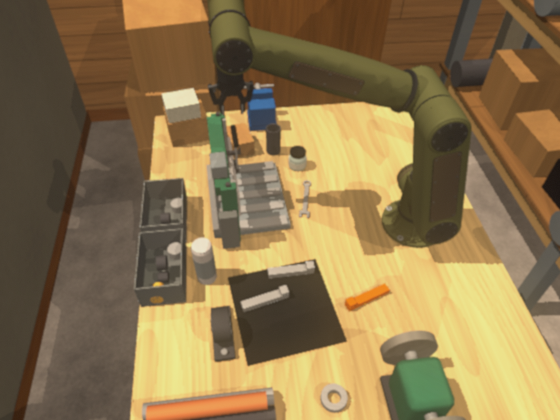

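```bash
cat >> h.py <<'E'
def Rk(yaw): # tool down, tool y at yaw+90deg, tool z along key x
    x=np.array([np.cos(yaw),np.sin(yaw),0]); y=np.array([-np.sin(yaw),np.cos(yaw),0]); return np.c_[-ez,y,x]
E
python3 - <<'E'
from h import *
print(rel([.460,.161,.20],Rk(.02)))
E
```

```text
(array([-150.2,  343.5, -194.6]), array([ 0.011,  0.008, -1.601]))
```

servo_tool(series="-30 10 0 0 0 -0.12 0.6;-60 30 0 0 0 -0.24 0.6;-90 60 0 0 0 -0.36 0.6;-110 90 0 0 0 -0.48 0.6;-130 120 0 0 0 -0.6 0.6;-150 150 0 0 0 -0.72 0.6;-150 190 0 0 0 -0.84 0.6;-150 230 -30 0 0 -0.96 0.6;-150 265 -60 0 0 -1.08 0.6;-150 300 -90 0 0 -1.2 0.6;-150 330 -125 0 0 -1.32 0.6;-150 343 -160 0.01 0.01 -1.44 0.6;-150 343 -195 0.011 0.008 -1.56 0.6;-150 343 -195 0.011 0.008 -1.6 0.6;-150 343 -195 0.011 0.008 -1.6 0.6;-150 343 -195 0.011 0.008 -1.6 0.6")

```text
clock: 10.82
tcp_pos: [0.4597, 0.1598, 0.1985]
ee_rot: [-2.245, 1.567, -2.221]
contact_force: [0.0, -0.2, 1.3]
gripper_width: 0.0511
```

```bash
cat > kd.py <<'E'
from h import *
def keys(im,ci,umin=0,umax=560,vmin=0,vmax=420,z=.0245):
    hsv=cv2.cvtColor(im,cv2.COLOR_RGB2HSV)
    m=((hsv[...,2]>110)&(hsv[...,1]<60)).astype(np.uint8)
    m[:vmin]=0;m[vmax:]=0;m[:,:umin]=0;m[:,umax:]=0
    n,l,st,c=cv2.connectedComponentsWithStats(m)
    for i in range(1,n):
        if st[i,4]<400: continue
        cn=max(cv2.findContours((l==i).astype(np.uint8),0,2)[0],key=cv2.contourArea)
        b=cv2.boxPoints(cv2.minAreaRect(cn)); print(st[i],b.round(0).tolist())
        print([ray(ci,u,v,z)[:2].round(4).tolist() for u,v in b])
E
python3 - <<'E'
from kd import *
s=state(); print(s['clock'],s['tcp_pos'],s['ee_rot'],s['joint_pos'].round(2))
im,ci=snap('wrist','w5'); keys(im,ci)
E
```

```text
10.8167 [0.45967514 0.15982753 0.19847159] [-2.24516815  1.56723505 -2.22136647] [ 0.75 -0.27 -0.26  0.   -1.58 -2.3 ]
[   0   83   62   43 1343] [[-6.0, 109.0], [3.0, 75.0], [68.0, 91.0], [59.0, 126.0]]
[[0.3865, -0.1255], [0.3541, -0.1097], [0.3675, -0.0489], [0.4008, -0.0631]]
[ 266  120   29  138 3668] [[266.0, 120.0], [294.0, 120.0], [294.0, 257.0], [266.0, 257.0]]
[[0.3904, 0.1451], [0.3898, 0.1731], [0.5394, 0.1786], [0.5401, 0.1468]]
[    0   165   121   182 15833] [[-3.0, 167.0], [117.0, 164.0], [121.0, 344.0], [1.0, 347.0]]
[[0.4444, -0.1358], [0.4383, -0.0098], [0.6621, -0.0313], [0.6702, -0.1816]]
[ 338  215   36   76 1437] [[336.0, 217.0], [369.0, 215.0], [375.0, 288.0], [341.0, 291.0]]
[[0.4912, 0.2222], [0.4873, 0.2581], [0.5772, 0.2744], [0.5817, 0.2359]]
[  0 348  39  30 432] [[-11.0, 361.0], [27.0, 333.0], [38.0, 349.0], [0.0, 377.0]]
[[0.6927, -0.2027], [0.6489, -0.1454], [0.6715, -0.1357], [0.7167, -0.1936]]
```

View pics/w5.png

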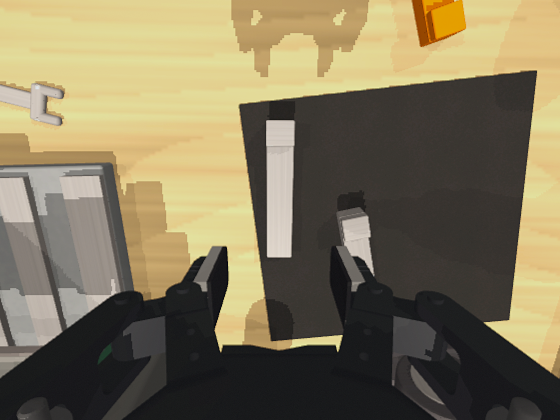

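servo_tool(series="0 1 -40 0 0 0 0.6;0 1 -80 0 0 0 0.6;0 1 -120 0 0 0 0.6;0 1 -150 0 0 0 0.6;0 1 -175 0 0 0 0.6;0 1 -186 0 0 0 0.6;0 1 -186 0 0 0 0.6;0 1 -186 0 0 0 0;0 1 -186 0 0 0 0;0 1 -186 0 0 0 0;0 1 -186 0 0 0 0;0 1 -186 0 0 0 0;0 1 -186 0 0 0 0", newtons=80)

```text
clock: 11.95
tcp_pos: [0.4623, 0.1615, 0.0181]
ee_rot: [0.086, 1.565, 0.11]
contact_force: [-0.4, -2.1, 4.8]
gripper_width: 0.0253
```

servo_tool(series="0 0 0 0 0 0 0.5;0 0 0 0 0 0 0.5;0 0 0 0 0 0 0.5;0 0 -5 0 0 0 0.5;0 0 -6 0 0 0 0.5;0 0 -6 0 0 0 0.5")

```text
clock: 12.45
tcp_pos: [0.4619, 0.1612, 0.0114]
ee_rot: [-0.038, 1.567, -0.014]
contact_force: [-1.0, 0.4, -0.4]
gripper_width: 0.0424
```

servo_tool(series="0 0 0 0 0 0 0.1;0 0 0 0 0 0 0;0 0 0 0 0 0 0;0 0 0 0 0 0 0;0 0 0 0 0 0 0;0 0 0 0 0 0 0;0 0 0 0 0 0 0", newtons=80)

```text
clock: 13.03
tcp_pos: [0.4619, 0.1614, 0.0115]
ee_rot: [0.002, 1.567, 0.026]
contact_force: [-2.9, 1.8, 1.7]
gripper_width: 0.0262
```

servo_tool(series="0 0 10 0 0 0 0;0 0 25 0 0 0 0;0 0 45 0 0 0 0;0 0 65 0 0 0 0;0 0 80 0 0 0 0;0 0 80 0 0 0 0;0 0 80 0 0 0 0", newtons=100)

```text
clock: 13.62
tcp_pos: [0.4614, 0.1613, 0.0907]
ee_rot: [0.154, 1.568, 0.178]
contact_force: [0.0, -0.0, -9.2]
gripper_width: 0.0256
```

```bash
python3 - <<'E'
from h import *
s=state(); print(s['clock'],s['tcp_pos'],s['contact_force'],s['gripper_width'],s['wrist_torque'])
im,ci=snap('wrist','w6')
p=W(-.165,.105,.10); print(p,rel(p,Rk(.05)))
E
```

```text
13.6167 [0.46139965 0.16130892 0.09069594] [ 4.41319858e-02 -2.96774075e-03 -9.16286196e+00] 0.025606983504283917 [-0.01542484  0.08957869 -0.00259417]
[ 0.52695625 -0.08138125  0.1       ] (array([  66.2, -242.4,   10.5]), array([0.001, 0.001, 0.026]))
```

View pics/w6.png

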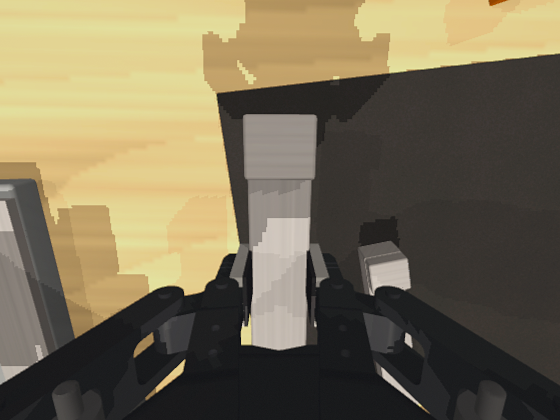

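servo_tool(series="8 -30 5 0 0 0.005 0;14 -60 5 0 0 0.01 0;20 -90 5 0 0 0.015 0;26 -120 5 0 0 0.02 0;32 -150 5 0 0 0.026 0;38 -180 5 0 0 0.026 0;44 -210 5 0 0 0.026 0;46 -235 0 0 0 0.026 0;46 -243 -5 0 0 0.026 0;46 -243 -10 0 0 0.026 0;46 -243 -10 0 0 0.026 0")

```text
clock: 14.58
tcp_pos: [0.5048, -0.0822, 0.076]
ee_rot: [3.12, 1.566, -3.115]
contact_force: [-0.6, 0.4, -8.3]
gripper_width: 0.0254
```

```bash
python3 - <<'E'
from h import *
s=state(); print(s['clock'],s['tcp_pos'],s['contact_force'],s['gripper_width'],s['wrist_torque'])
im,ci=snap('wrist','w7')
print(rel(W(-.185,.105,.08),Rk(.05)))
for y in (.105-.019,.105+.019):
  print(proj(ci,W(-.24,y,.032)),proj(ci,W(-.2,y,.032)))
E
```

```text
14.5833 [ 0.50484766 -0.08216666  0.0760229 ] [-0.64427971  0.35206843 -8.29088711] 0.025411852691048963 [ 0.04325717  0.1063992  -0.04559128]
(array([ 1.6, -0.7,  2.9]), array([ 0.   , -0.003,  0.001]))
[246.64552537 148.99117029] [248.61220474 212.10813159]
[309.27644526 148.78414935] [307.79231243 211.90836072]
```

View pics/w7.png

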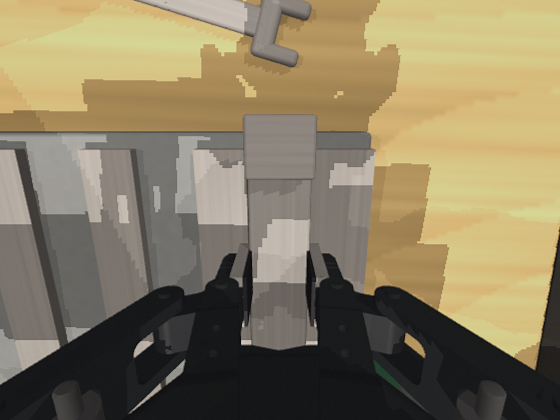

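servo_tool(series="1 -1 -12 0 0 0 0;1 -1 -24 0 0 0 0;1 -1 -34 0 0 0 0;1 -1 -40 0 0 0 0;1 -1 -42 0 0 0 0;1 -1 -42 0 0 0 0;1 -1 -42 0 0 0 0")

```text
clock: 15.22
tcp_pos: [0.5067, -0.0826, 0.0355]
ee_rot: [-2.927, 1.568, -2.878]
contact_force: [-0.3, -0.5, -6.7]
gripper_width: 0.025
```

servo_tool(series="0 0 -2 0 0 0 0;0 0 -3 0 0 0 0;0 0 -3 0 0 0 0;0 0 -3 0 0 0 0")

```text
clock: 15.55
tcp_pos: [0.5073, -0.0826, 0.0332]
ee_rot: [-2.611, 1.57, -2.561]
contact_force: [0.1, 0.4, -4.5]
gripper_width: 0.0252
```

servo_tool(series="0 0 0 0 0 0 0.5;0 0 0 0 0 0 0.5;0 0 1 0 0 0 0.5;0 0 1 0 0 0 0.5;0 0 30 0 0 0 0.5;0 0 60 0 0 0 0.5;-35 0 85 0 0 0 0.2;-75 0 85 0 0 0 0;-100 -5 85 0 0 0 0;-100 -5 85 0 0 0 0;-100 -5 85 0 0 0 0")

```text
clock: 16.47
tcp_pos: [0.4073, -0.0877, 0.1195]
ee_rot: [0.008, 1.568, 0.058]
contact_force: [0.4, 0.9, 0.2]
gripper_width: -0.0
```

```bash
python3 - <<'E'
from h import *
s=state(); print(s['clock'],s['tcp_pos'],s['contact_force'],s['gripper_width'],s['joint_pos'].round(2))
im,ci=snap('wrist','w8')
for y in (.105-.019,.105+.019):
  print(proj(ci,W(-.24,y,.032)),proj(ci,W(-.2,y,.032)))
print(rel(W(-.262-.03,.105,.04),Rk(.05)))
E
```

```text
16.4667 [ 0.40733209 -0.0876688   0.11951749] [0.38319225 0.85877878 0.23210058] -3.13806835675984e-06 [ 0.28 -0.48 -0.55  0.   -1.49 -1.8 ]
[256.23966974 262.46502874] [257.24118912 304.40869944]
[301.9678915  262.38753892] [301.05423212 304.32944977]
(array([ -7.6,  -0.1, -79.1]), array([0.   , 0.002, 0.   ]))
```

View pics/w8.png

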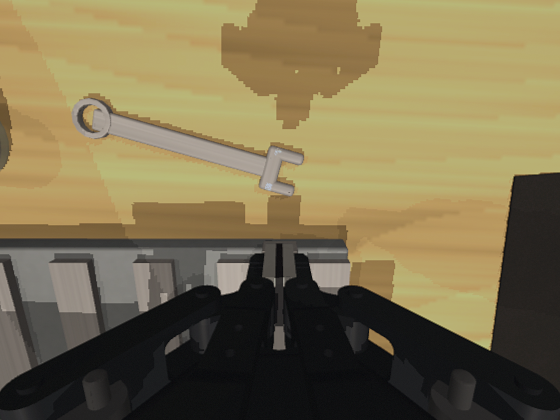

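View scene.

```bash
python3 - <<'E'
from h import *
im2,c=snap('scene','c8');im,_=snap('side','s8')
cv2.imwrite('pics/s8z.png',np.hstack([cv2.resize(im[180:330,270:400],None,fx=3,fy=3,interpolation=cv2.INTER_CUBIC),cv2.resize(im2[120:270,200:330],None,fx=3,fy=3,interpolation=cv2.INTER_CUBIC)])[:,:,::-1])
E
```

```text
(no output)
```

View pics/s8z.png

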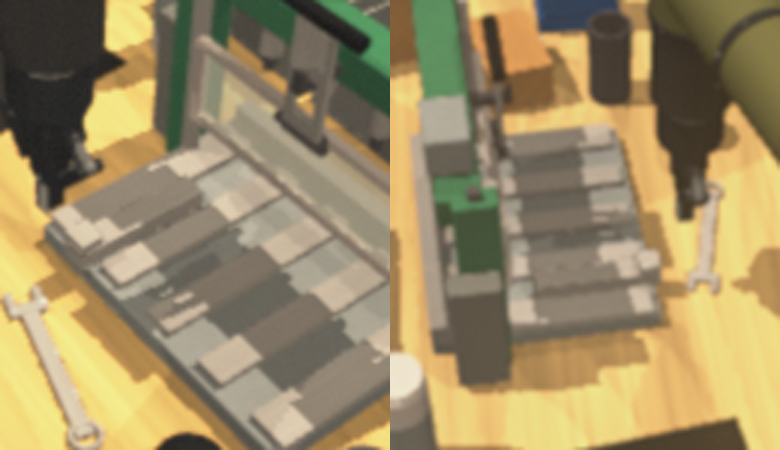

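servo_tool(series="-8 0 -30 0 0 0 0;-8 0 -60 0 0 0 0;-8 0 -80 0 0 0 0;-8 0 -80 0 0 0 0;-8 0 -80 0 0 0 0;5 1 -80 0 0 0 0;15 1 -80 0 0 0 0;25 2 -80 0 0 0 0;35 2 -80 0 0 0 0;45 3 -80 0 0 0 0;55 3 -80 0 0 0 0;65 4 -80 0 0 0 0;75 4 -80 0 0 0 0;85 5 -80 0 0 0 0;95 5 -80 0 0 0 0;102 6 -80 0 0 0 0;108 6 -80 0 0 0 0;108 6 -80 0 0 0 0;108 6 -80 0 0 0 0")

```text
clock: 18.2
tcp_pos: [0.517, -0.0815, 0.0394]
ee_rot: [-0.614, 1.569, -0.565]
contact_force: [-0.3, -0.2, 1.1]
gripper_width: -0.0002
```

```bash
python3 - <<'E'
from h import *
s=state(); q=s['tcp_pos']-S; print(s['clock'],q@ex,q@ey,q[2]); print(rel(W(-.161,.105,.04),Rk(.05)))
E
```

```text
18.2 -0.17490052446533946 0.10539873303994067 0.015383390385651542
(array([13.9,  0.3,  0.6]), array([0.001, 0.001, 0.001]))
```

servo_tool(series="4 0 0 0 0 0 0;8 0 0 0 0 0 0;11 0 0 0 0 0 0;14 0 0 0 0 0 0;16 1 0 0 0 0 0;16 1 0 0 0 0 0;16 1 0 0 0 0 0")

```text
clock: 18.78
tcp_pos: [0.532, -0.0813, 0.0395]
ee_rot: [-2.313, 1.568, -2.264]
contact_force: [-8.4, -2.2, 4.7]
gripper_width: 0.0002
```

servo_tool(series="2 0 0 0 0 0 0;4 0 0 0 0 0 0;6 0 0 0 0 0 0;6 0 0 0 0 0 0;6 0 0 0 0 0 0")

```text
clock: 19.2
tcp_pos: [0.532, -0.0817, 0.0394]
ee_rot: [-3.002, 1.554, -2.953]
contact_force: [-32.2, 5.5, 19.7]
gripper_width: -0.0003
```

servo_tool(series="-6 0 0 0 0 0 0;-20 0 0 0 0 0 0;-35 0 20 0 0 0 0;-45 0 60 0 0 0 0.5;-45 30 100 0 0 0.05 0.5;-40 70 130 0 0 0.1 0.5;-35 110 160 0 0 0.17 0.5;-30 150 160 0 0 0.17 0.5;-25 190 160 0 0 0.17 0.5;-20 230 160 0 0 0.17 0.5;-15 270 160 0 0 0.17 0.5;-10 310 160 0 0 0.17 0.5;-5 335 160 0 0 0.17 0.5;0 335 160 0 0 0.17 0.5;0 335 160 0 0 0.17 0.5;0 335 160 0 0 0.17 0.5")

```text
clock: 20.53
tcp_pos: [0.5324, 0.2537, 0.1994]
ee_rot: [-2.993, 1.555, -2.774]
contact_force: [0.5, -1.0, -0.6]
gripper_width: 0.0425
```

```bash
python3 - <<'E'
from kd import *
s=state(); print(s['clock'],s['tcp_pos'],s['ee_rot'],s['contact_force'])
im,ci=snap('wrist','w9'); keys(im,ci)
print(rel([.556,.256,.012],Rk(.22)))
E
```

```text
20.5333 [0.53242115 0.25367568 0.19935183] [-2.99326129  1.55477164 -2.77414751] [ 0.50970923 -1.03833738 -0.64309543]
[   0   31   13  183 1638] [[-0.0, 31.0], [12.0, 31.0], [12.0, 213.0], [0.0, 213.0]]
[[0.4403, -0.0353], [0.4379, -0.0243], [0.6207, -0.0252], [0.6235, -0.038]]
[ 261  146   30  132 3449] [[261.0, 146.0], [289.0, 146.0], [291.0, 277.0], [263.0, 277.0]]
[[0.4914, 0.2256], [0.4848, 0.2537], [0.6296, 0.289], [0.637, 0.2575]]
[ 489  276   65   77 2551] [[485.0, 336.0], [520.0, 269.0], [553.0, 286.0], [519.0, 353.0]]
[[0.6557, 0.5396], [0.563, 0.543], [0.575, 0.5906], [0.6701, 0.5904]]
[260 302  35  43 974] [[259.0, 340.0], [265.0, 301.0], [296.0, 306.0], [289.0, 345.0]]
[[0.7221, 0.2704], [0.6672, 0.2667], [0.6657, 0.3035], [0.7207, 0.3087]]
(array([  23.6,    3. , -187.7]), array([ 0.005, -0.015,  0.002]))
```

View pics/w9.png

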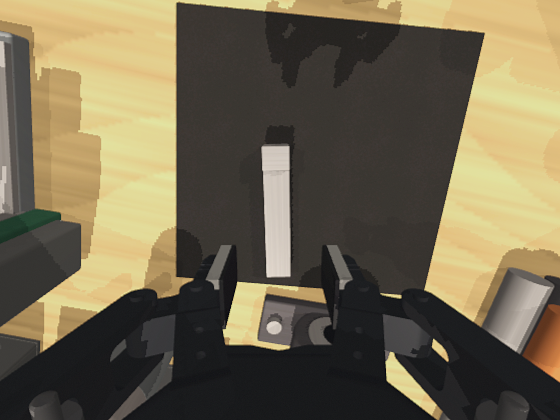

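servo_tool(series="10 1 -40 0.005 -0.015 0 0.55;20 2 -80 0.005 -0.015 0 0.55;24 3 -120 0.005 -0.015 0 0.55;24 3 -150 0.005 -0.015 0 0.55;24 3 -175 0.005 -0.015 0 0.55;24 3 -188 0.005 -0.015 0 0.55;24 3 -189 0.005 -0.015 0 0.55;24 3 -189 0.005 -0.015 0 0.55;24 3 -189 0.005 -0.015 0 0.55")

```text
clock: 21.33
tcp_pos: [0.5577, 0.2564, 0.0134]
ee_rot: [0.151, 1.567, 0.369]
contact_force: [0.3, 0.5, 0.1]
gripper_width: 0.0471
```

servo_tool(series="-1 0 -2 0 0 0 0.1;-1 0 -2 0 0 0 0;-1 0 -2 0 0 0 0;-1 0 -2 0 0 0 0;-1 0 -2 0 0 0 0;-1 0 -2 0 0 0 0;-1 0 -2 0 0 0 0;-1 0 -2 0 0 0 0", newtons=80)

```text
clock: 22.0
tcp_pos: [0.5581, 0.2571, 0.0145]
ee_rot: [0.168, 1.563, 0.387]
contact_force: [-1.0, -2.0, 6.4]
gripper_width: 0.0256
```

servo_tool(series="0 0 10 0 0 0 0;0 0 25 0 0 0 0;0 0 45 0 0 0 0;0 0 65 0 0 0 0;0 0 85 0 0 0 0;0 0 85 0 0 0 0;0 0 85 0 0 0 0", newtons=100)

```text
clock: 22.58
tcp_pos: [0.5579, 0.2575, 0.0997]
ee_rot: [0.34, 1.562, 0.558]
contact_force: [-0.4, -0.2, -8.6]
gripper_width: 0.0252
```

```bash
python3 - <<'E'
from h import *
s=state(); print(s['clock'],s['tcp_pos'],s['contact_force'],s['gripper_width'],s['wrist_torque'])
im,ci=snap('wrist','w10')
print(rel(W(-.185,-.035,.085),Rk(.05)))
E
```

```text
22.5833 [0.55790118 0.25754371 0.09969107] [-0.43067733 -0.20177171 -8.60773798] 0.02521722208220652 [-0.0288896   0.05979031  0.03545212]
(array([ -43.1, -479.2,  -12.8]), array([-0.003,  0.005, -0.168]))
```

View pics/w10.png

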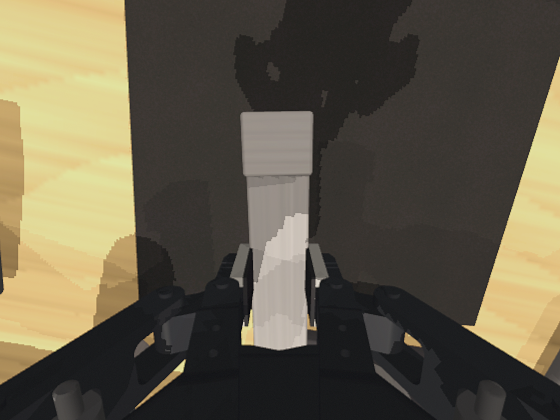

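servo_tool(series="-25 0 5 0 0 -0.02 0;-50 -20 10 0 0 -0.04 0;-75 -50 10 0 0 -0.06 0;-90 -80 10 0 0 -0.08 0;-90 -115 10 0 0 -0.1 0;-90 -150 10 0 0 -0.12 0;-90 -185 10 0 0 -0.14 0;-90 -220 10 0 0 -0.168 0;-90 -255 10 0 0 -0.168 0;-90 -290 10 0 0 -0.168 0;-80 -325 10 0 0 -0.168 0;-70 -360 10 0 0 -0.168 0;-60 -395 10 0 0 -0.168 0;-50 -430 10 0 0 -0.168 0;-43 -460 5 0 0 -0.168 0;-43 -479 -10 0 0.005 -0.168 0;-43 -479 -15 0 0.005 -0.168 0;-43 -479 -15 0 0.005 -0.168 0;-43 -479 -15 0 0.005 -0.168 0")

```text
clock: 24.22
tcp_pos: [0.5128, -0.2215, 0.0806]
ee_rot: [2.248, 1.566, 2.298]
contact_force: [0.7, -0.6, -6.8]
gripper_width: 0.025
```

```bash
python3 - <<'E'
from h import *
s=state(); print(s['clock'],s['tcp_pos'],s['contact_force'],s['gripper_width'],s['wrist_torque'])
im,ci=snap('wrist','w11')
print(rel(W(-.185,-.035,.038),Rk(.05)))
for y in (-.035-.019,-.035+.019):
  print(proj(ci,W(-.24,y,.032)),proj(ci,W(-.2,y,.032)))
E
```

```text
24.2167 [ 0.51283931 -0.22150375  0.08063404] [ 0.66601098 -0.55822942 -6.79002751] 0.02499702121730288 [ 0.02536873 -0.02519729 -0.01827396]
(array([  0.4,  -0.9, -44. ]), array([-0.003, -0.001, -0.001]))
[246.49538321 146.49491034] [248.30495096 208.46020475]
[307.77593799 146.4095685 ] [306.26276285 208.32600301]
```

View pics/w11.png

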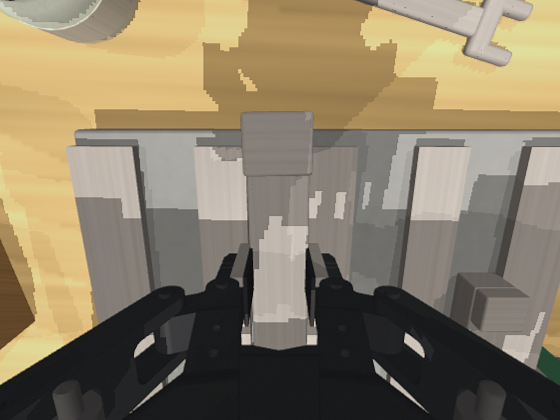

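servo_tool(series="0 -1 -12 0 0 0 0;0 -1 -24 0 0 0 0;0 -1 -34 0 0 0 0;0 -1 -40 0 0 0 0;0 -1 -43 0 0 0 0;0 -1 -45 0 0 0 0;0 -1 -45 0 0 0 0;0 -1 -45 0 0 0 0")

```text
clock: 24.93
tcp_pos: [0.514, -0.2224, 0.0375]
ee_rot: [1.587, 1.568, 1.639]
contact_force: [0.5, 0.6, -7.8]
gripper_width: 0.0252
```

servo_tool(series="0 0 -2 0 0 0 0;0 0 -3 0 0 0 0;0 0 -3 0 0 0 0;0 0 -3 0 0 0 0")

```text
clock: 25.27
tcp_pos: [0.5147, -0.2227, 0.0361]
ee_rot: [0.771, 1.568, 0.823]
contact_force: [-3.3, 2.0, 3.4]
gripper_width: 0.0248
```

Touching the floor. Release, go up, back, close.

servo_tool(series="0 0 0 0 0 0 0.5;0 0 0 0 0 0 0.5;0 0 1 0 0 0 0.5;0 0 1 0 0 0 0.5;0 0 30 0 0 0 0.5;0 0 55 0 0 0 0.5;-35 -2 55 0 0 0 0.2;-75 -4 55 0 0 0 0;-107 -5 55 0 0 0 0;-107 -5 55 0 0 0 0;-107 -5 30 0 0 0 0;-107 -5 4 0 0 0 0;-107 -5 4 0 0 0 0;-107 -5 4 0 0 0 0")

```text
clock: 26.43
tcp_pos: [0.407, -0.2278, 0.0397]
ee_rot: [1.866, 1.569, 1.918]
contact_force: [-0.0, -0.1, 0.8]
gripper_width: -0.0002
```

```bash
python3 - <<'E'
from h import *
s=state(); q=s['tcp_pos']-S; print(s['clock'],q@ex,q@ey,q[2]); print(rel(W(-.161,-.035,.04),Rk(.05)))
im2,c=snap('scene','c12');im,_=snap('side','s12')
cv2.imwrite('pics/s12z.png',np.hstack([cv2.resize(im[180:330,270:400],None,fx=3,fy=3,interpolation=cv2.INTER_CUBIC),cv2.resize(im2[120:270,200:330],None,fx=3,fy=3,interpolation=cv2.INTER_CUBIC)])[:,:,::-1])
E
```

```text
26.4333 -0.292091562489793 -0.03520340824443601 0.01568350417212739
(array([130.9,   6.8,   0.3]), array([-0.002, -0.001, -0.001]))
```

View pics/s12z.png

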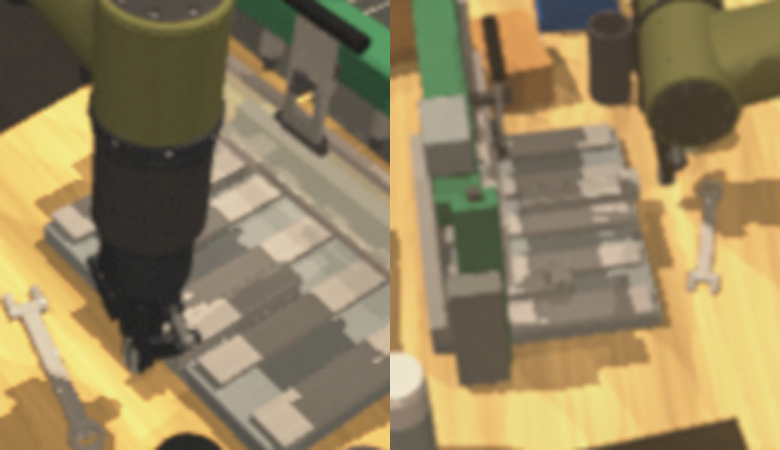

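Both keys in grooves. Push the second.

servo_tool(series="10 1 0 0 0 0 0;20 1 0 0 0 0 0;30 2 0 0 0 0 0;40 2 0 0 0 0 0;50 3 0 0 0 0 0;60 3 0 0 0 0 0;70 4 0 0 0 0 0;80 4 0 0 0 0 0;90 5 0 0 0 0 0;100 5 0 0 0 0 0;108 6 0 0 0 0 0;114 6 0 0 0 0 0;119 6 0 0 0 0 0;123 7 0 0 0 0 0;127 7 0 0 0 0 0;130 7 0 0 0 0 0;131 7 0 0 0 0 0;131 7 0 0 0 0 0")

```text
clock: 28.03
tcp_pos: [0.5388, -0.2217, 0.0432]
ee_rot: [-1.044, 1.57, -0.992]
contact_force: [-8.6, 0.5, 5.8]
gripper_width: 0.0001
```

servo_tool(series="1 0 0 0 0 0 0;3 0 0 0 0 0 0;5 0 0 0 0 0 0;5 0 0 0 0 0 0;5 0 0 0 0 0 0")

```text
clock: 28.45
tcp_pos: [0.5389, -0.2219, 0.0433]
ee_rot: [3.075, 1.558, 3.126]
contact_force: [-22.8, 4.1, 11.9]
gripper_width: -0.0003
```

servo_tool(series="-6 0 0 0 0 0 0;-20 0 0 0 0 0 0;-45 0 20 0 0 0 0.3;-70 10 60 0 0 0 0.6;-90 20 100 0 0 0 0.7;-110 30 140 0 0 0 0.7;-130 40 180 0 0 0 0.7;-140 50 220 0 0 0 0.7;-140 50 240 0 0 0 0.7;-140 50 240 0 0 0 0.7;-140 50 240 0 0 0 0.7")

```text
clock: 29.37
tcp_pos: [0.3999, -0.1718, 0.2874]
ee_rot: [3.078, 1.567, 3.129]
contact_force: [0.1, -0.3, -1.0]
gripper_width: 0.0598
```

```bash
python3 - <<'E'
from h import *
s=state(); print(s['clock'],s['tcp_pos'])
im2,c=snap('scene','c13');im,_=snap('wrist','w13')
cv2.imwrite('pics/c13z.png',np.hstack([cv2.resize(im[140:340,140:340],None,fx=2.4,fy=2.4),cv2.resize(im2[120:240,200:300],None,fx=3.2,fy=4,interpolation=cv2.INTER_CUBIC)])[:,:,::-1])
print(rel(*hand(0,.06,.1)))
E
```

```text
29.3667 [ 0.39993325 -0.17179854  0.28737803]
(array([209.9, -10.7, 108. ]), array([ 0.008, -0.01 ,  1.57 ]))
```

View pics/w13.png

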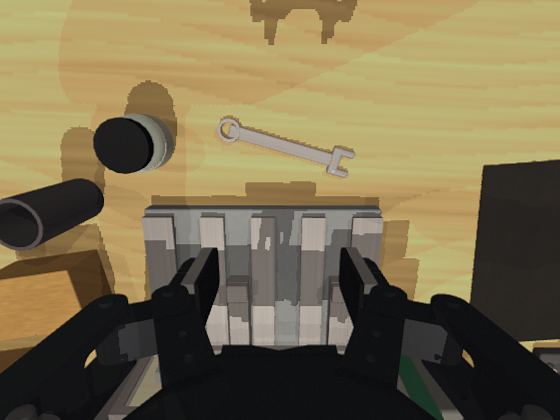

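View pics/c13z.png

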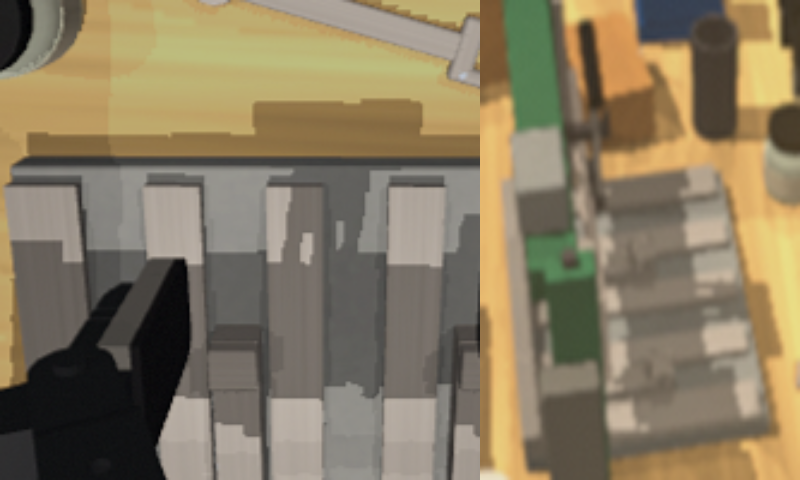

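View pics/c13.png

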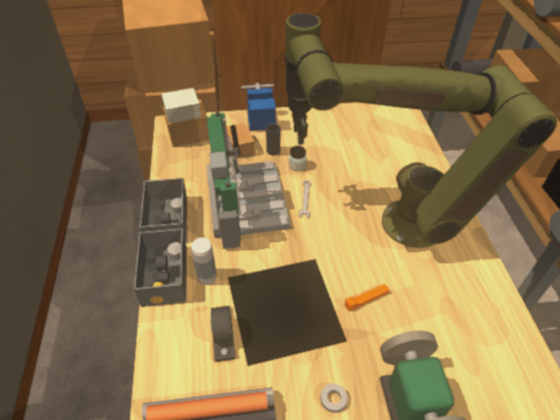

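servo_tool(series="0 0 40 0 0 0.12 0.7;0 0 80 0 0 0.24 0.7;20 0 108 0 0 0.36 0.7;40 -2 108 0 0 0.48 0.7;60 -3 108 0 0 0.6 0.7;80 -4 108 0 0 0.72 0.7;100 -5 108 0 0 0.84 0.7;120 -6 108 0 0 0.96 0.7;140 -7 108 0 0 1.08 0.7;160 -8 108 0 0 1.2 0.7;180 -9 108 0 0 1.32 0.7;200 -10 108 0 0 1.44 0.7;205 -11 108 0.008 -0.01 1.57 0.7;205 -11 108 0.008 -0.01 1.57 0.7;205 -11 108 0.008 -0.01 1.57 0.7")

```text
clock: 30.72
tcp_pos: [0.6045, -0.183, 0.3894]
ee_rot: [1.642, 1.568, -3.024]
contact_force: [-0.4, -1.4, -0.1]
gripper_width: 0.0596
```

```bash
python3 - <<'E'
from h import *
s=state(); print(s['clock'],s['tcp_pos'],s['joint_pos'].round(2))
im,ci=snap('wrist','w14')
for a in (0,.05,.1,.15):
  H=W(-.088-.13*np.sin(a),0,.18+.13*np.cos(a))
  print(a,proj(ci,H-.05*ey),proj(ci,H+.05*ey))
print(rel(*hand(0,.06,0)))
E
```

```text
30.7167 [ 0.60451562 -0.18298359  0.38938178] [ 0.02  0.21  0.57  0.   -1.93  0.02]
0 [270.85479167 147.40830168] [272.28924852 272.65356725]
0.05 [279.88260638 147.34484065] [280.31210336 272.51407011]
0.1 [288.85896766 147.24101184] [288.29127272 272.1810186 ]
0.15 [297.72388099 147.09777389] [296.1771092  271.65760787]
(array([  5. ,   0.6, -99.1]), array([ 0.001, -0.001,  0.004]))
```

View pics/w14.png

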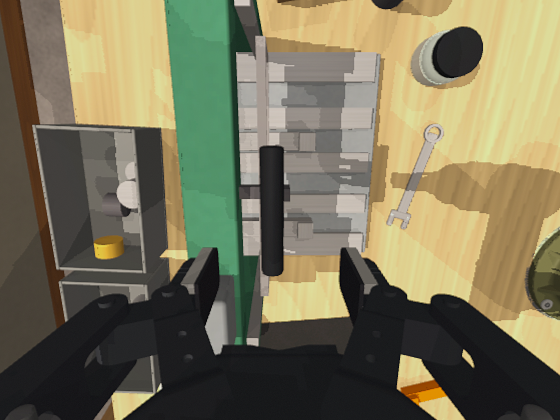

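servo_tool(series="5 1 -25 0 0 0 0.6;5 1 -50 0 0 0 0.6;5 1 -75 0 0 0 0.6;5 1 -92 0 0 0 0.6;5 1 -98 0 0 0 0.6;5 1 -99 0 0 0 0.6;5 1 -99 0 0 0 0;5 1 -99 0 0 0 0;5 1 -99 0 0 0 0;5 1 -99 0 0 0 0;5 1 -99 0 0 0 0;5 1 -99 0 0 0 0", newtons=80)

```text
clock: 31.77
tcp_pos: [0.6094, -0.1822, 0.2936]
ee_rot: [-2.23, 1.568, -0.614]
contact_force: [-1.2, 1.3, 5.2]
gripper_width: 0.0155
```

servo_tool(series="0 0 6 0 0 0 0;0 0 12 0 0 0 0;0 0 18 0 0 0 0;0 0 23 0 0 0 0;0 0 25 0 0 0 0;0 0 25 0 0 0 0;0 0 25 0 0 0 0;0 0 25 0 0 0 0")

```text
clock: 32.43
tcp_pos: [0.6094, -0.1821, 0.3184]
ee_rot: [-2.209, 1.568, -0.592]
contact_force: [-0.2, -1.4, -5.2]
gripper_width: 0.0155
```

```bash
python3 - <<'E'
from h import *
s=state(); print(s['clock'],s['tcp_pos'],s['contact_force'],s['gripper_width'])
for a in (.1,.2,.3,.4,.5,.6,.7): print(a,*rel(*hand(a,.085),s))
im,_=snap('side','s15');cv2.imwrite('pics/s15z.png',cv2.resize(im[90:240,280:430],None,fx=4,fy=4,interpolation=cv2.INTER_CUBIC)[:,:,::-1])
E
```

```text
32.4333 [ 0.60941912 -0.18214306  0.31843674] [-0.20183629 -1.37894222 -5.18057669] 0.015541592962821685
0.1 [-11.4  -0.8  -2.7] [ 0.006 -0.098  0.004]
0.2 [-22.4  -1.4  -4.4] [ 0.011 -0.198  0.004]
0.3 [-33.2  -1.9  -7.1] [ 0.016 -0.298  0.004]
0.4 [-43.6  -2.4 -10.9] [ 0.02  -0.398  0.004]
0.5 [-53.6  -2.9 -15.8] [ 0.025 -0.498  0.004]
0.6 [-63.1  -3.4 -21.6] [ 0.03  -0.597  0.004]
0.7 [-71.9  -3.8 -28.3] [ 0.035 -0.697  0.004]
```

View pics/s15z.png

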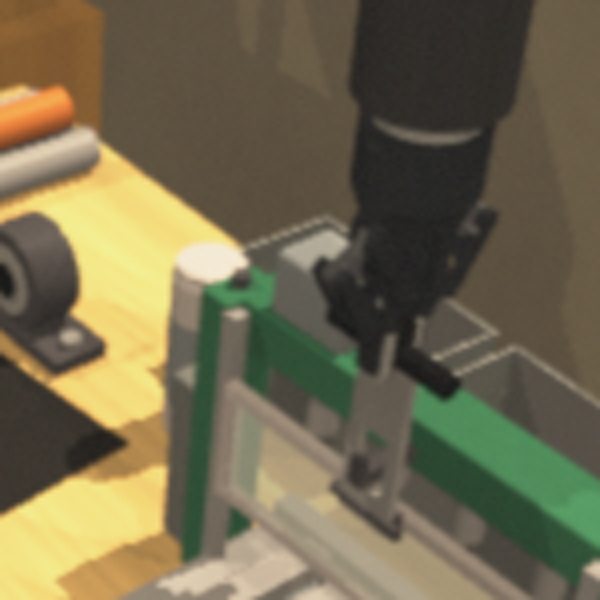

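servo_tool(series="-6 0 -2 0.003 -0.05 0 0;-11 -1 -3 0.006 -0.1 0 0;-17 -1 -4 0.008 -0.15 0 0;-22 -1 -5 0.011 -0.2 0 0;-33 -2 -8 0.016 -0.3 0 0;-44 -2 -11 0.02 -0.4 0 0;-54 -3 -16 0.025 -0.5 0 0;-63 -3 -22 0.03 -0.6 0 0;-72 -4 -28 0.035 -0.697 0 0;-72 -4 -28 0.035 -0.697 0 0;-72 -4 -28 0.035 -0.697 0 0;-72 -4 -28 0.035 -0.697 0 0")

```text
clock: 33.48
tcp_pos: [0.5368, -0.1857, 0.2904]
ee_rot: [-1.568, 0.87, 0.049]
contact_force: [4.0, 1.0, -4.2]
gripper_width: 0.0151
```

```bash
python3 - <<'E'
from h import *
s=state(); print(s['clock'],s['tcp_pos'],s['contact_force'],s['gripper_width'],s['ee_rot'])
print(rel(*hand(.7,.019),s))
im,_=snap('side','s16');cv2.imwrite('pics/s16z.png',cv2.resize(im[90:290,280:430],None,fx=3,fy=3,interpolation=cv2.INTER_CUBIC)[:,:,::-1])
E
```

```text
33.4833 [ 0.53677464 -0.18567365  0.29037096] [ 3.97486443  0.99812533 -4.22565936] 0.015145142931923452 [-1.56764165  0.86970552  0.04911987]
(array([  0.7,  -0.3, -66.2]), array([-0.002,  0.001,  0.003]))
```

View pics/s16z.png

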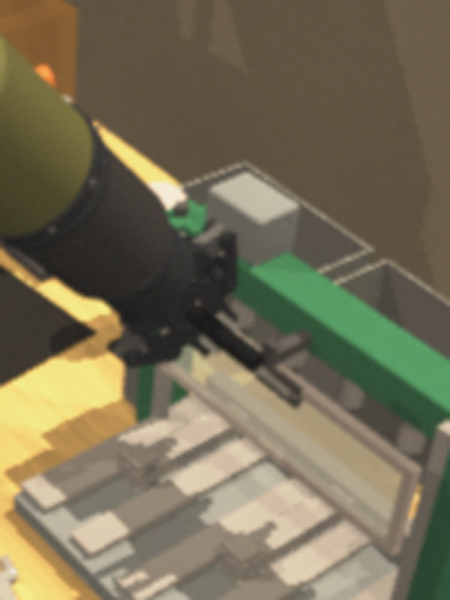

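Unhooked, leaning forward. Lower gently.

servo_tool(series="0 0 -8 0 0 0 0;0 0 -16 0 0 0 0;0 0 -24 0 0 0 0;0 0 -32 0 0 0 0;0 0 -40 0 0 0 0;0 0 -48 0 0 0 0;0 0 -54 0 0 0 0;0 0 -58 0 0 0 0;0 0 -61 0 0 0 0;0 0 -63 0 0 0 0;0 0 -64 0 0 0 0;0 0 -64 0 0 0 0;0 0 -64 0 0 0 0")

```text
clock: 34.62
tcp_pos: [0.5368, -0.1856, 0.2262]
ee_rot: [-1.567, 0.871, 0.049]
contact_force: [2.0, 0.1, -5.0]
gripper_width: 0.0156
```

servo_tool(series="0 0 -1 0 0 0 0;0 0 -2 0 0 0 0;0 0 -2 0 0 0 0;0 0 -2 0 0 0 0;0 0 -2 0 0 0 0")

```text
clock: 35.03
tcp_pos: [0.5371, -0.1858, 0.2263]
ee_rot: [-1.568, 0.868, 0.049]
contact_force: [-5.8, 2.8, 1.8]
gripper_width: 0.0152
```

Resting. Open and back out along the tool axis.

servo_tool(series="0 0 1 0 0 0 0.2;0 0 1 0 0 0 0.4;0 0 1 0 0 0 0.6;0 0 1 0 0 0 0.6;0 0 1 0 0 0 0.6;0 0 1 0 0 0 0.6;-13 0 16 0 0 0 0.6;-32 0 39 0 0 0 0.6;-58 -2 70 0 0 0 0.6;-90 -4 110 0 0 0 0.6;-110 -4 140 0 0 0 0.6;-110 -4 140 0 0 0 0.6;-110 -4 140 0 0 0 0.6")

```text
clock: 36.12
tcp_pos: [0.4264, -0.1903, 0.3713]
ee_rot: [-1.571, 0.86, 0.046]
contact_force: [0.7, -0.2, -1.3]
gripper_width: 0.0513
```

```bash
python3 - <<'E'
from h import *
s=state(); print(s['clock'],s['tcp_pos'],s['contact_force'])
im,ci=snap('wrist','w17');im2,c1=snap('scene','c17');im3,c2=snap('side','s17')
H=W(-.088-.13*np.sin(.7),0,.139+.13*np.cos(.7))
for c in (ci,c1,c2): print(proj(c,H-.05*ey).round(),proj(c,H+.05*ey).round())
for y in (.105,-.035): print('key head end top, if home', [ (proj(ci,W(-.15,y+d,.058)).round(0)) for d in(-.014,.014)])
cv2.imwrite('pics/z17.png',np.hstack([cv2.resize(im3[120:320,280:440],None,fx=2.4,fy=2.4,interpolation=cv2.INTER_CUBIC),cv2.resize(im2[90:250,195:325],None,fx=3,fy=3,interpolation=cv2.INTER_CUBIC)])[:,:,::-1])
E
```

```text
36.1167 [ 0.42640771 -0.19030697  0.37128514] [ 0.69697055 -0.17526092 -1.34551189]
[290. 139.] [289. 233.]
[258. 140.] [263. 160.]
[362. 231.] [334. 209.]
key head end top, if home [array([350., 223.]), array([349., 239.])]
key head end top, if home [array([355., 133.]), array([354., 152.])]
```

View pics/w17.png

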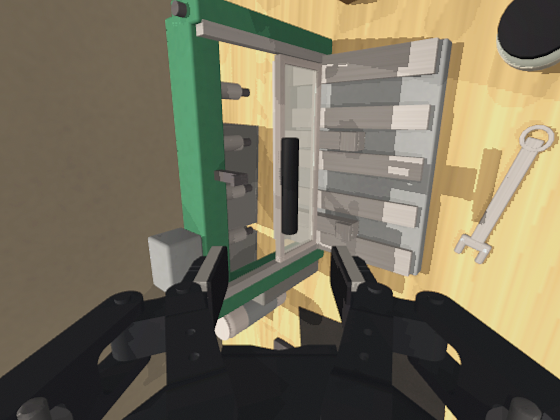

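View pics/z17.png

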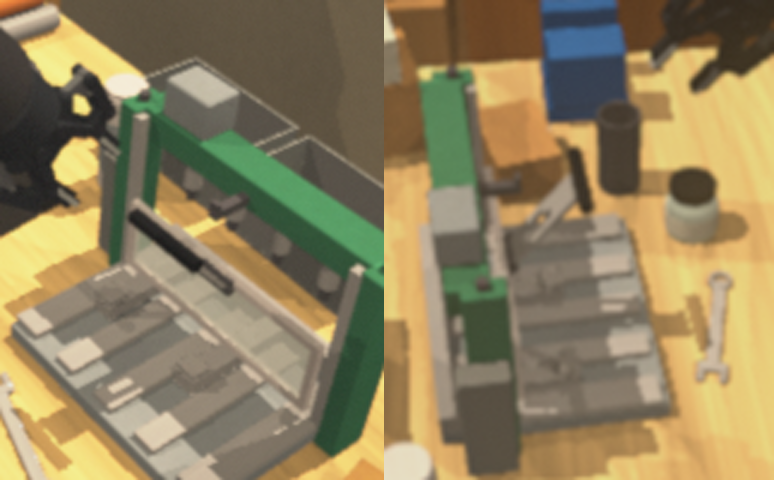

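```bash
python3 - <<'E'
from h import *
im,ci=load('w17')
a=cv2.resize(im[110:270,310:400],None,fx=3.7,fy=3.7,interpolation=cv2.INTER_CUBIC).copy()
b=a.copy()
for y in (.105,-.035):
  for x in (-.15,-.125):
    for d in (-.014,.014):
      p=proj(ci,W(x,y+d,.058)); cv2.circle(b,(int((p[0]-310)*3.7),int((p[1]-110)*3.7)),3,(255,0,0),-1)
cv2.imwrite('pics/z18.png',np.hstack([a,b])[:,:,::-1])
E
```

```text
(no output)
```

View pics/z18.png

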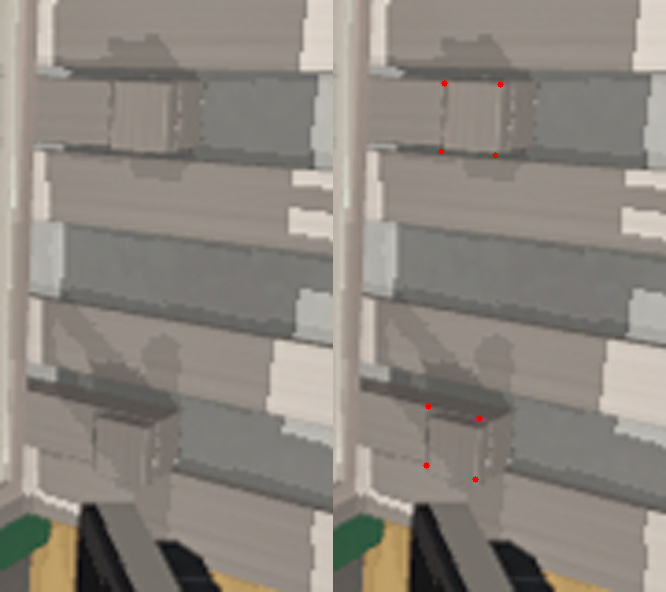

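```bash
python3 - <<'E'
from h import *
im,ci=load('w13')
a=cv2.resize(im[260:340,215:265],None,fx=7,fy=7,interpolation=cv2.INTER_CUBIC)
b=a.copy()
for x in (-.15,-.125):
    for d in (-.014,.014):
      p=proj(ci,W(x,-.035+d,.058)); cv2.circle(b,(int((p[0]-215)*7),int((p[1]-260)*7)),3,(255,0,0),-1)
cv2.imwrite('pics/z19.png',np.hstack([a,b])[:,:,::-1])
E
```

```text
(no output)
```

View pics/z19.png

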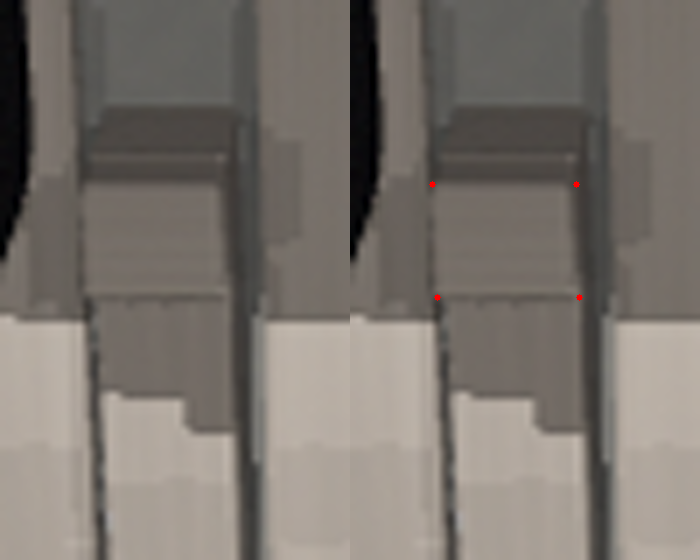

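```bash
python3 - <<'E'
from h import *
print(rel([.40,-.172,.287],Rk(.05)))
E
```

```text
(array([-27.4,  17.5, -77.8]), array([ 0.519,  0.576, -1.497]))
```

servo_tool(series="-27 5 0 0.04 0.04 -0.11 0.6;-27 10 0 0.08 0.09 -0.22 0.6;-27 17 0 0.12 0.13 -0.33 0.6;-27 17 0 0.15 0.17 -0.44 0.6;-27 17 0 0.19 0.21 -0.55 0.6;-27 17 0 0.23 0.25 -0.66 0.6;-27 17 0 0.27 0.3 -0.77 0.6;-27 17 0 0.31 0.34 -0.88 0.6;-27 17 0 0.34 0.38 -0.99 0.6;-27 17 0 0.38 0.42 -1.1 0.6;-27 17 0 0.42 0.47 -1.21 0.6;-27 17 0 0.46 0.51 -1.32 0.6;-27 17 -20 0.49 0.55 -1.42 0.6;-27 17 -50 0.519 0.576 -1.497 0.6;-27 17 -78 0.519 0.576 -1.497 0.6;-27 17 -78 0.519 0.576 -1.497 0.6;-27 17 -78 0.519 0.576 -1.497 0.6")

```text
clock: 37.68
tcp_pos: [0.3999, -0.1727, 0.2849]
ee_rot: [-3.073, 1.565, -3.023]
contact_force: [-0.2, -0.5, 0.5]
gripper_width: 0.0512
```

```bash
python3 - <<'E'
from h import *
s=state(); print(s['clock'],s['tcp_pos'])
im,ci=snap('wrist','w20')
o=[]
for y,u0 in ((-.035,215),(.105,310)):
  a=cv2.resize(im[260:340,u0:u0+50],None,fx=7,fy=7,interpolation=cv2.INTER_CUBIC)
  for x in (-.15,-.125):
    for d in (-.014,.014):
      p=proj(ci,W(x,y+d,.058)); cv2.circle(a,(int((p[0]-u0)*7),int((p[1]-260)*7)),2,(255,0,0),-1)
  o.append(a)
cv2.imwrite('pics/z20.png',np.hstack(o)[:,:,::-1])
E
```

```text
37.6833 [ 0.39994965 -0.17269616  0.28488845]
```

View pics/z20.png

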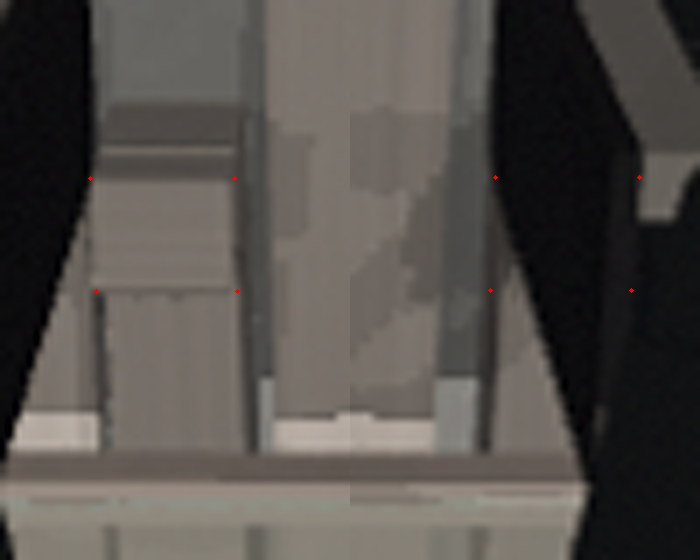

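```bash
python3 - <<'E'
from h import *
snap('scene','c21'); print(state()['clock'],finish_job())
E
```

```text
the job is handed in; nothing more can be done
37.7833 None
```

View pics/c21.png

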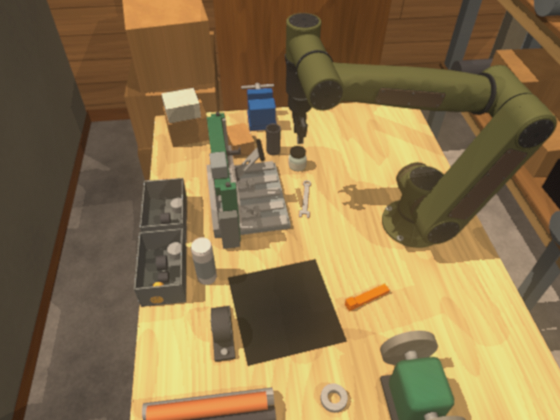

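The job is done and handed in at 37.8 s. I lifted the guard, hooked its bar on the bracket and let go. Two grey keys were on the mat, and I laid each in its own groove: the leftmost, and the second from the right. I pushed each one against the end stop, then unhooked the bar and let the guard down onto the keys with the bar leaning forward.

- **Keys against the stop:** both pushes ended at the same depth, 160 mm before the stop, with the key not giving way under 22 to 32 N.
- **Guard:** the handle sits where it should for a guard height of 19 mm, resting on the keys.
- **Bench:** the mat is empty, the orange look-alike was not touched, and nothing else on the bench looks moved. The robot is touching nothing.
- **Disagreement:** in one oblique wrist view after lowering, both key heads appeared 1 to 2 mm nearer the robot than expected, which is about the 2 mm camera error. Going back to roughly the earlier viewing pose showed the key second from the right had not moved. A gripper finger hid the leftmost key there, so for that one I rely on the push force and the oblique view.

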